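# Check pot under the texture tester's foot

### The arm

A 6-joint arm with a two-finger parallel gripper is mounted at the origin on the work surface. World frame = base frame: x ahead of the robot, y to its left, z up, the work surface at z = 0. Lengths are in m, angles in degrees, forces in N, time in s.
With the tool pointing down it reaches from about 0.375 to 0.9 m from the base axis. Payload 3.1 kg.
Tool frame: the origin (TCP) lies midway between the tips of the shut fingers; the grasp point (between the pads) lies bot.hold_point_z behind it (bot.hold_point_z is the distance from the TCP to the grasp point, in m); z points along the fingers, y is the direction in which the jaws open and shut (so a half turn about z gives the same grasp; the last joint's range is limited). The gripper opens to 87 mm and grips with 3 to 60 N. Pads are 19 mm wide; open, the fingers measure 117 mm over their backs; the gripper's body (75 mm by 190 mm) begins 51 mm behind the grasp point.
Start: joints at [-79.097, 30.224, 82.088, -0, 67.689, -10.227], TCP at [0.225, -0.583, 0.223] pointing down, gripper open.
Joint ranges: [-176.69, 176.69], [-43.24, 126.21], [12.49, 139.97], [-82, 262], [0, 151.66], [-163.58, 163.58]. Speed limits (degrees/s): [159.86, 159.86, 180, 180, 180, 180].

### API

Orientations are given as a 3x3 rotation matrix whose columns are the frame's x, y, z axes.
In Python, from rig import bot, vision gives the robot as it stands.
- The arm moves only by the shell command python3 -m inch 'ROWS'. ROWS is JSON, a list of rows, each a list of 5 numbers: the finger opening in mm, from 0 to 87, then the shift along the tool's x, y, z in mm, then the turn about the tool's z in rad. In form: [[hand, dx, dy, dz, roll], ...]. A call has 1 to 8 rows; each row is the pose to reach, as a shift and turn from the pose measured when the call began, along the tool's axes at that moment; what a row does not reach only later rows make up. A row lasts 1/10 s, in which the tool goes at most 50 mm and 8.59 degrees, less where a joint would pass 70% of its speed; a pose out of reach is approached as far as the arm can. A call with a gripper value outside its range is refused whole. The fingers move at their own pace and stop on an object; the grip force is fixed at half the most. Time passes only in rows, so rows that repeat a pose let the fingers close. It gives the time, the measured TCP pose, the force and the opening at its end, in the units of the state.
- bot.read_state(): the state, without advancing time (a new reading comes with each control period).
- vision.capture(name): name is "side" or "top"; returns (picture, depth): 420x560x3 uint8, red, green, blue; 420x560 float32, m along the optical axis (not along the pixel's ray), 0 where there is no reading.
- vision.camera_model(name): a dict with "intrinsics" (3x3 intrinsics, pixels), "dist" ([k1, k2, p1, p2, k3] as OpenCV has them; the pictures are not rectified), "camera_from_world" (4x4, takes a point from world to camera coordinates). Camera axes: x right, y down, z forward; pixel columns grow to the right and rows downward; lengths in m; the calibration is good to about 2 mm. A picture is of the moment at which its call begins. camera_model takes no time and is no camera call.
- bot.hand_in(): hands the job in, once; it reports no verdict.
The state is a dict: "time_s": time; "joint_positions": joint angles; "qvel": joint speeds; "tau": joint torques, N m; "position": TCP position; "tcp_rot": TCP orientation; "force": force on the tool from outside, world axes, zero at the start; "moment": the same for the moment, N m; "opening": opening from 0.0 (shut) to 1.0 (fully open).
Only numpy, scipy, OpenCV 4.12 (cv2) and the standard library are available. Lean on these libraries where they do the work, as an engineer would, in place of code of your own. Each camera call takes 0.05 s, during which the arm holds its last target. There are 200 camera calls.

### The job

On the texture tester, raise the side lever all the way up and leave it there, then pick up the small handled check pot and stand it on the stage, centred under the foot, and let go of it. Then lower the lever gently until the sprung foot presses on the pot and its spring has given about half of its travel, never driving it hard against its stop, and leave it pressing there. Do not disturb the jar, the tip box or the beaker.

Things in the scene. Friction and masses are not known exactly. Their poses are not given: they have to be found in the camera images.
- tester: White bench texture tester, 0.33 m tall, fixed. Origin on the table under the foot's axis; x points away from the operator (who is at -x), z up. C frame, open to front, back and +y. In its frame (mm): base x -55..75, y -160..70, 20 high; column x -25..45, y -155..-110; head x -35..35, y -155..45, z 158..232.
- guard_edge (a point): Front edge, straight above the lever's plane, of a level clear plastic guard: 5 mm thick, underside at z 320 mm, over tester x -80..130, y -155..105 mm. It keeps a vertical tool from knob and stage: come from the -x side, tool leaning 35 to 40 degrees (fingers pointing to +x and down).
- base_top (a point): Point on the foot's axis, 20 mm above the table, on the tester's base. Around it lies the stage: a level aluminium plate 70 (x) x 90 (y) x 8 mm, its top at a height of 30 to 42 mm above the table, differing each time and not told (feel for it); it does not give way in use.
- lever (a joint): Lever angle in rad: 0 = all the way up against its stop (pointing to the tester's -x and 30 degrees upward), growing as the knob goes down; lower stop at 1.4. Starts low, 1.0 to 1.3. Stiff friction hinge (0.65 N m, 6.5 N at the knob): stays where it is left. Each rad lowers the foot by 50 mm.
- lever_knob (a point): Centre of the lever's knob, 100 mm from the pivot: a black cylinder 20 mm in diameter and 22 mm long along the tester's y, with flat ends to pinch across y; it may turn in the pinch as the lever swings. The lever is a 9 mm steel rod.
- lever_pivot (a point): The lever's pivot, at tester (0, 73, 185) mm, off the +y end of the head. Its axis lies along the tester's y, and the knob swings in the upright plane through this point, on the -x side of it.
- foot: Steel pressing foot, disc 28 mm across, 6 mm thick, origin at the centre of its underside. Unpressed, the underside is 122 mm above the table less 50 mm per rad of lever. Sprung: gives from 3 N on, 0.4 N per mm, to its stop at 15 mm, 9 N (felt at the knob: 1.5 N more at once, then 0.2 N per mm of give). Give = how far it stands above its unpressed height.
- pot_center (a point): Centre, half-way up, of the check pot: a plain dark steel pot 48 mm in diameter and 40 mm tall, filled flush with a hard white puck, 0.1 to 0.18 kg, loose. z axis up; its handle points along its own -x.
- pot_grip (a point): Grip point on the pot's handle: an upright black tab 10 mm thick (y), 20 mm (x), from 9 to 45 mm above the pot's underside, on a stem 7 mm wide and 8 mm high. The point lies on the pot's -x axis, 62 mm from the pot's centre line and 31 mm above its underside. Pinch across y. The handle is best put towards the tester's -x.
- jar_mid (a point): Centre of a closed glass jar with a red cap, 64 mm in diameter, 85 mm tall. Bystander.
- tipbox_mid (a point): Centre of an open clear plastic tip box 85 x 120 x 55 mm. Bystander.
- beaker_mid (a point): Centre of a glass beaker 70 mm in diameter, 90 mm tall. Bystander.

How it is judged:
By the outcome, as a careful person would: the job done as asked, in the order asked, and still so for the second after the job is handed in, with the robot touching nothing.
It also fails if it takes over 64 s, if anything falls off the work surface, if the arm or the gripper's body presses on something with over 40 N, if the wrist force passes 120 N, or if a joint passes its speed limit or range.

## Working session

There is one attempt and no reset: what is moved stays moved. The work goes in short steps, Python scripts to look and compute and a shell command to move; the robot and the scene stay as the last step left them, time stands still between calls to the robot, and variables do not carry over. Pictures are saved under pics/ and viewed, about 8 in all and at most 12, crops included, and the job is handed in when it is done.

```bash
ls; mkdir -p pics; python3 - <<'E'
from rig import bot, vision
import cv2,numpy as np
s=bot.read_state();print(s['time_s'],s['position'],np.round(s['tcp_rot'],3).tolist(),s['force'],s['opening'],bot.hold_point_z)
for n in('side','top'):
    p,d=vision.capture(n);np.savez(f'pics/{n}0.npz',p=p,d=d)
    cv2.imwrite(f'pics/{n}0.png',p[:,:,::-1])
    m=vision.camera_model(n);T=np.array(m['camera_from_world']);print(n,m['intrinsics'],m['dist'],np.round(T,3).tolist(), -T[:3,:3].T@T[:3,3])
E
```

```text
pics
0.0 [ 0.22520039 -0.5822819   0.22159668] [[0.933, 0.36, -0.0], [0.36, -0.933, 0.002], [0.0, -0.002, -1.0]] [-0.33660899 -0.7254839  -0.84225673] 1.0039993703010752 0.0187
side [[396.81741013   0.         281.00929698]
 [  0.         396.81741013 205.93534681]
 [  0.           0.           1.        ]] [0.00555984 0.         0.         0.         0.        ] [[-0.976, -0.216, -0.022, 0.618], [-0.106, 0.564, -0.819, 0.2], [0.189, -0.797, -0.573, 0.97], [0.0, 0.0, 0.0, 1.0]] [0.44123723 0.79402997 0.73334106]
top [[442.3884902    0.         271.68786224]
 [  0.         442.3884902  207.64032161]
 [  0.           0.           1.        ]] [-0.01519199  0.          0.          0.          0.        ] [[-0.012, -1.0, 0.016, 0.018], [-0.996, 0.01, -0.09, 0.619], [0.09, -0.017, -0.996, 1.274], [0.0, 0.0, 0.0, 1.0]] [0.50260091 0.03283883 1.32366642]
```

View pics/side0.png

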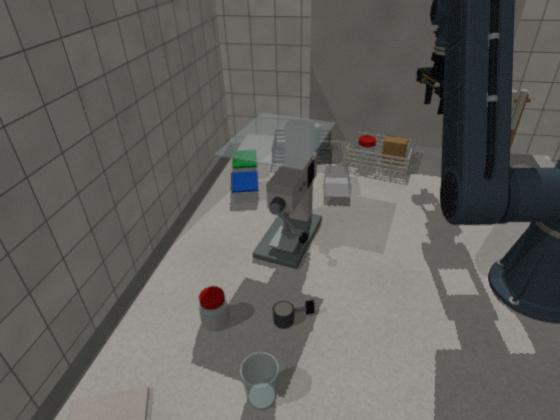

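View pics/top0.png

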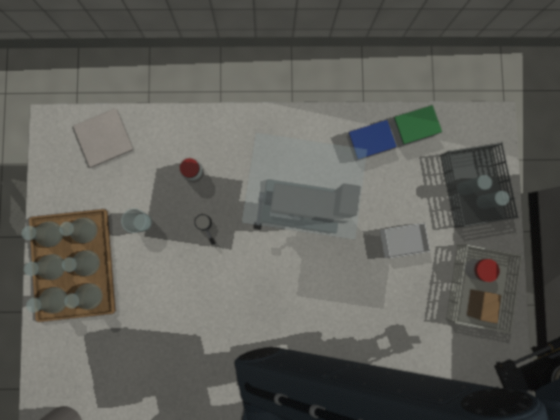

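Side view: tester near (290,215), with its knob at about (303,238). The pot is at (284,313) with its handle at (310,307), the jar at (213,307) and the beaker at (260,380). Top view: tester head at (305,200), knob at (257,226), pot at (203,222) with handle at (212,240).

```bash
cat > h.py <<'E'
import cv2,numpy as np
from rig import bot,vision
def cam(n):
    m=vision.camera_model(n);return np.array(m['intrinsics']),np.array(m['dist']),np.array(m['camera_from_world'])
def rays(n,uv):
    K,D,T=cam(n);q=cv2.undistortPoints(np.float64(uv).reshape(-1,1,2),K,D).reshape(-1,2)
    d=np.c_[q,np.ones(len(q))]@T[:3,:3]
    return -T[:3,:3].T@T[:3,3],d
def onplane(n,uv,z):
    c,d=rays(n,uv);return c+d*((z-c[2])/d[:,2])[:,None]
def proj(n,P):
    K,D,T=cam(n);return cv2.projectPoints(np.float64(P).reshape(-1,3),cv2.Rodrigues(T[:3,:3])[0],T[:3,3],K,D)[0].reshape(-1,2)
def cloud(n,depth):
    v,u=np.mgrid[:420,:560];c,d=rays(n,np.c_[u.ravel(),v.ravel()])
    P=c+d*depth.ravel()[:,None];P[depth.ravel()==0]=np.nan
    return P.reshape(420,560,3)
def tri(uva,uvb,a='side',b='top'):
    c1,d1=rays(a,uva);c2,d2=rays(b,uvb);d1=d1[0]/np.linalg.norm(d1);d2=d2[0]/np.linalg.norm(d2)
    s=np.linalg.lstsq(np.c_[d1,-d2],c2-c1,rcond=None)[0]
    p,q=c1+s[0]*d1,c2+s[1]*d2;return (p+q)/2,np.linalg.norm(p-q)
E
python3 - <<'E'
from h import *
for n in('side','top'):
    z=np.load(f'pics/{n}0.npz');P=cloud(n,z['d']);p=z['p']
    for nm,uv in dict(side=dict(head=(285,178),base=(275,245),pot=(284,306),handle=(310,302),jar=(212,296),knob=(303,238),beak=(260,360)),top=dict(head=(300,195),knob=(257,226),pot=(203,221),handle=(212,240),jar=(190,166),beak=(137,220),box=(405,240),guard=(270,150)))[n].items():
        u,v=uv;print(n,nm,np.round(P[v,u],3),p[v,u])
    W=P[...,2];
    ok=(W>.222)&(W<.242)&(P[...,0]>.3)&(P[...,0]<.8)&(abs(P[...,1])<.4)
    k=cv2.connectedComponentsWithStats(ok.astype(np.uint8));i=1+np.argmax(k[2][1:,4]);Q=P[k[1]==i]
    print(n,'headtop',len(Q),Q.mean(0),cv2.minAreaRect(np.float32(Q[:,:2]*1000)))
    c=p[:,:,::-1]
    r=(slice(130,340),slice(190,330)) if n=='side' else (slice(120,260),slice(120,400))
    cv2.imwrite(f'pics/{n}0c.png',np.clip(cv2.resize(c[r],None,fx=2.8,fy=2.8,interpolation=cv2.INTER_CUBIC)*1.3,0,255))
E
```

```text
side head [ 0.623 -0.023  0.231] [77 74 69]
side base [0.647 0.01  0.04 ] [143 144 144]
side pot [0.579 0.209 0.039] [94 91 83]
side handle [0.523 0.191 0.045] [10 10 15]
side jar [0.729 0.251 0.085] [80  7  9]
side knob [0.562 0.063 0.12 ] [18 16 20]
side beak [0.59  0.371 0.07 ] [86 91 87]
side headtop 710 [ 0.61487797 -0.03193816  0.23046444] ((611.3291625976562, -80.08494567871094), (199.66334533691406, 70.87258911132812), 78.37284851074219)
top head [ 0.62  -0.049  0.327] [ 97 101  98]
top knob [0.561 0.053 0.127] [38 39 38]
top pot [0.581 0.21  0.042] [91 90 85]
top handle [0.526 0.184 0.044] [32 31 30]
top jar [0.734 0.241 0.087] [76 35 33]
top beak [0.589 0.412 0.002] [105 115 111]
top box [ 0.52  -0.388  0.003] [128 129 127]
top guard [0.726 0.018 0.324] [136 140 135][ WARN:0@0.898] global loadsave.cpp:1063 imwrite_ Unsupported depth image for selected encoder is fallbacked to CV_8U.
Traceback (most recent call last):
ValueError: attempt to get argmax of an empty sequence
```

View pics/side0c.png

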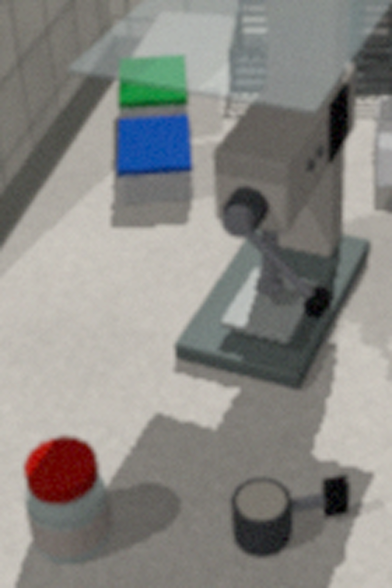

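Side crop: the knob is low, at about 1.3 rad, and the pot's handle points towards the robot. The head-top rectangle measures 200x71 mm, which matches the given size. Next I refine yaw and pot, and check the command's help, since the tool has to be leaned somehow.

```bash
python3 -m inch --help 2>&1 | head -30; python3 - <<'E'
from h import *
z=np.load('pics/top0.npz');P=cloud('top',z['d']);pt=z['p']
def big(ok,P):
    k=cv2.connectedComponentsWithStats(ok.astype(np.uint8));i=1+np.argmax(k[2][1:,4]);return P[k[1]==i]
ok=(abs(P[...,2]-.3235)<.012)&(P[...,0]>.3)&(P[...,0]<.95)&(abs(P[...,1])<.4)
Q=big(ok,P);print('guard',len(Q),cv2.minAreaRect(np.float32(Q[:,:2]*1000)),Q.mean(0))
S=np.load('pics/side0.npz');Ps=cloud('side',S['d'])
ok=(abs(Ps[...,2]-.020)<.006)&(Ps[...,0]>.4)&(Ps[...,0]<.8)&(Ps[...,1]>-.25)&(Ps[...,1]<.12)
Q=big(ok,Ps);print('base',len(Q),cv2.minAreaRect(np.float32(Q[:,:2]*1000)),Q.mean(0))
ok=(Ps[...,2]>.026)&(Ps[...,2]<.046)&(Ps[...,0]>.4)&(Ps[...,0]<.8)&(Ps[...,1]>-.25)&(Ps[...,1]<.12)
Q=big(ok,Ps);print('stage',len(Q),cv2.minAreaRect(np.float32(Q[:,:2]*1000)),np.median(Q,0))
for n,PP,p in(('top',P,pt),('side',Ps,S['p'])):
    v=p.max(2).astype(int)
    reg=(abs(PP[...,0]-.55)<.1)&(abs(PP[...,1]-.2)<.06)&(PP[...,0]<.64)
    pk=reg&(PP[...,2]>.033)
    k=cv2.connectedComponentsWithStats(pk.astype(np.uint8))
    for i in range(1,k[0]):
        if k[2][i,4]>8:
            Q=PP[k[1]==i];print(n,len(Q),Q.mean(0),cv2.minEnclosingCircle(np.float32(Q[:,:2]*1000)),cv2.minAreaRect(np.float32(Q[:,:2]*1000)))
    kb=(np.linalg.norm(PP-[.566,.06,.12],axis=2)<.025)&(v<60);Q=PP[kb];print(n,'knob',len(Q),Q.mean(0),Q.min(0),Q.max(0),np.argwhere(kb).mean(0)[::-1])
E
```

```text
invalid input: not JSON, or not a number
guard 10353 ((643.6957397460938, -59.57757568359375), (260.3858337402344, 210.77072143554688), 80.76590728759766) [ 0.64232379 -0.05912153  0.32536402]
base 1354 ((625.01904296875, -74.49701690673828), (235.18507385253906, 129.7969512939453), 80.86357116699219) [ 0.62438963 -0.04596828  0.01931177]
stage 462 ((622.7224731445312, -28.54663848876953), (92.79422760009766, 70.8900146484375), 80.15373229980469) [ 0.62404268 -0.01259971  0.039842  ]
top 218 [0.57941842 0.21350469 0.04035411] ((578.2765502929688, 212.85157775878906), 25.15262794494629) ((579.9253540039062, 213.6553955078125), (46.95886993408203, 45.542179107666016), 81.59999084472656)
top 28 [0.52418813 0.186252   0.04399255] ((524.488525390625, 185.45252990722656), 10.223346710205078) ((524.0194091796875, 186.38681030273438), (19.496482849121094, 9.547738075256348), 26.66242027282715)
top knob 27 [0.55966872 0.05252173 0.12503187] [0.55533968 0.0446576  0.11830151] [0.56376694 0.06097493 0.12921573] [257.11111111 226.44444444]
side 58 [0.52327347 0.19058738 0.04211824] ((523.6348876953125, 189.12606811523438), 10.188785552978516) ((523.5997314453125, 189.11190795898438), (18.981081008911133, 11.960217475891113), 21.9265193939209)
side 316 [0.57895085 0.21857333 0.03976412] ((578.988525390625, 216.1487579345703), 24.726940155029297) ((579.3926391601562, 216.48056030273438), (45.92842102050781, 47.345542907714844), 49.51611328125)
side knob 85 [0.562308   0.05821461 0.12014592] [0.552581   0.04333277 0.10591392] [0.57987059 0.06777384 0.13682187] [303.35294118 236.82352941]
```

Guard, base and stage all give a tester yaw of about -9.2° and an origin of (0.6225,-0.0295). The stage top reads about 0.040. The pot is at (0.579,0.2145) with its handle at (0.524,0.188), 61 mm apart, which fits the given 62. The rows can't tilt the tool directly, so I'll raise it, go to azimuth -9°, and see what the arm does when asked for a pose beyond its reach.

```bash
python3 -m inch '[[40,0,0,-50,0],[40,50,-25,-100,0.13],[40,100,-50,-150,0.26],[40,150,-70,-200,0.4],[40,200,-90,-250,0.53],[40,240,-110,-278,0.53],[40,290,-130,-278,0.53],[40,335,-150,-278,0.53]]'
cat >> h.py <<'E'
def st():
    s=bot.read_state();R=np.array(s['tcp_rot']);z=R[:,2]
    print('t',round(s['time_s'],2),'p',np.round(s['position'],4),'J',np.round(s['joint_positions'],1),'F',np.round(s['force'],1),'open',round(s['opening']*87,1))
    print('lean',round(np.degrees(np.arccos(-z[2])),2),'az',round(np.degrees(np.arctan2(z[1],z[0])),1),'R',np.round(R,3).tolist())
    return s,R
def go(target,R=None):
    s,R=st();d=(np.array(target)-s['position'])*1000;print('shift',np.round(R.T@d,1))
E
python3 -c "
from h import *
go([.70,-.113,.5])"
```

```text
time_s: 0.9
position: [0.4227, -0.3824, 0.4756]
tcp_rot: [[0.987, -0.162, 0.001], [-0.162, -0.987, -0.0], [0.001, 0.0, -1.0]]
force: [1.5, -0.4, 0.5]
opening: 0.473
t 0.9 p [ 0.4227 -0.3824  0.4756] J [-53.4  15.3  66.9   0.   97.7  45.9] F [ 1.5 -0.4  0.5] open 41.2
lean 0.07 az -12.4 R [[0.987, -0.162, 0.001], [-0.162, -0.987, -0.0], [0.001, 0.0, -1.0]]
shift [ 230.2 -310.7  -24.2]
```

```bash
python3 -m inch '[[40,29,-39,-3,0],[40,58,-78,-6,0],[40,87,-117,-9,0],[40,116,-156,-12,0],[40,145,-195,-15,0],[40,174,-234,-18,0],[40,203,-273,-20,0],[40,230,-311,-24,0]]' >/dev/null
python3 -c "
from h import *
st()"
python3 -m inch '[[40,50,0,0,0],[40,100,0,0,0],[40,150,0,0,0],[40,200,0,0,0],[40,250,0,0,0],[40,300,0,0,0],[40,350,0,0,0],[40,400,0,0,0]]' >/dev/null
python3 -c "
from h import *
st()"
```

```text
t 1.7 p [ 0.7009 -0.1108  0.4988] J [-18.   30.   40.9   0.  109.2  81.3] F [ 1.3 -1.4  0. ] open 39.7
lean 0.04 az 159.2 R [[0.987, -0.161, -0.001], [-0.161, -0.987, 0.0], [-0.001, -0.0, -1.0]]
t 2.5 p [ 0.8583 -0.1372  0.4269] J [-16.5  50.   12.5   0.3 115.4  82.9] F [-0.5  0.2  0.2] open 40.4
lean 2.18 az -9.6 R [[0.986, -0.161, 0.037], [-0.161, -0.987, -0.006], [0.038, 0.0, -0.999]]
```

It does lean outward by compromise: 2.2°, with J3 at its limit. I'll repeat the push to see whether it adds up.

```bash
python3 -m inch '[[40,200,0,-200,0],[40,400,0,-400,0],[40,400,0,-400,0]]' >/dev/null
python3 -c "
from h import *
st()"
python3 -m inch '[[40,400,0,0,0],[40,800,0,0,0],[40,800,0,0,0]]' >/dev/null
python3 -c "
from h import *
st()"
```

```text
t 2.8 p [ 0.8462 -0.1354  0.4701] J [-16.7  47.1  12.5   0.6 116.1  82.8] F [0.6 0.4 1. ] open 40.1
lean 4.41 az -9.7 R [[0.984, -0.161, 0.076], [-0.161, -0.987, -0.013], [0.077, 0.001, -0.997]]
t 3.1 p [ 0.885  -0.1422  0.4211] J [-16.5  50.5  12.5   0.8 110.5  83.1] F [ 0.1 -0.3 -0.6] open 40.1
lean 6.53 az -9.7 R [[0.98, -0.161, 0.112], [-0.16, -0.987, -0.019], [0.114, 0.001, -0.994]]
```

About 2.1° for every short call. I'll build it up with several typed calls.

```bash

python3 -m inch '[[40,400,0,0,0],[40,800,0,0,0]]' >/dev/null
python3 -m inch '[[40,400,0,0,0],[40,800,0,0,0]]' >/dev/null
python3 -c "
from h import *
st()"
python3 -m inch '[[40,400,0,0,0]]' >/dev/null
python3 -m inch '[[40,400,0,0,0]]' >/dev/null
python3 -m inch '[[40,400,0,0,0]]' >/dev/null
python3 -m inch '[[40,400,0,0,0]]' >/dev/null
python3 -c "
from h import *
st()"
```

```text
t 3.5 p [ 0.9306 -0.1502  0.3731] J [-16.3  53.9  12.5   1.3 103.1  83.4] F [-0.  -0.3 -0.3] open 39.9
lean 10.6 az -9.5 R [[0.97, -0.162, 0.181], [-0.159, -0.987, -0.03], [0.184, 0.001, -0.983]]
t 3.9 p [ 0.9783 -0.1582  0.3551] J [-16.3  55.6  12.5   2.1  94.3  83.5] F [ 0.5  0.3 -0.8] open 40.1
lean 17.69 az -9.3 R [[0.94, -0.161, 0.3], [-0.154, -0.987, -0.049], [0.304, 0.0, -0.953]]
```

```bash
python3 - <<'E'
from h import *
for n,uvs in(('top',[(280,110),(280,70),(280,30),(280,10)]),('side',[(60,150),(150,60),(30,300)])):
    z=np.load(f'pics/{n}0.npz');P=cloud(n,z['d'])
    for u,v in uvs:print(n,u,v,np.round(P[v,u],3))
E
```

```text
top 280 110 [ 0.923 -0.019 -0.002]
top 280 70 [ 1.356 -0.051 -0.743]
top 280 30 [ 1.492 -0.048 -0.613]
top 280 10 [ 1.49  -0.042 -0.438]
side 60 150 [ 1.496 -0.275  0.104]
side 150 60 [ 1.497 -0.997  0.225]
side 30 300 [ 1.494  0.081 -0.283]
```

Wall at x=1.49, so there is plenty of room.

```bash

python3 -m inch '[[40,400,0,0,0]]' >/dev/null
python3 -m inch '[[40,400,0,0,0]]' >/dev/null
python3 -m inch '[[40,400,0,0,0]]' >/dev/null
python3 -m inch '[[40,400,0,0,0]]' >/dev/null
python3 -m inch '[[40,400,0,0,0]]' >/dev/null
python3 -m inch '[[40,400,0,0,0]]' >/dev/null
python3 -m inch '[[40,400,0,0,0]]' >/dev/null
python3 -m inch '[[40,400,0,0,0]]' >/dev/null
python3 -c "
from h import *
st()"
python3 -m inch '[[40,400,0,0,0]]' >/dev/null
python3 -m inch '[[40,400,0,0,0]]' >/dev/null
python3 -c "
from h import *
go([.45,0.13,.40])"
```

```text
t 4.7 p [ 1.0453 -0.1696  0.3962] J [-16.3  55.1  12.5   3.9  80.1  83.4] F [-0.4 -0.9 -0.5] open 40.1
lean 32.48 az -9.2 R [[0.833, -0.161, 0.53], [-0.136, -0.987, -0.086], [0.537, -0.0, -0.844]]
t 4.9 p [ 1.0563 -0.1715  0.421 ] J [-16.4  54.3  12.5   4.3  77.1  83.3] F [-0.5  0.2  0.4] open 39.9
lean 36.33 az -9.2 R [[0.795, -0.161, 0.585], [-0.13, -0.987, -0.095], [0.592, -0.0, -0.806]]
shift [-533.7 -200.  -366.2]
```

Lean is 36.3° at azimuth -9.2°, with the jaws exactly level, as wanted. Next I work out the lever angle and the way to the knob.

```bash
cat >> h.py <<'E'
O=np.array([.6225,-.0295,0]);a=np.radians(-9.2);EX=np.array([np.cos(a),np.sin(a),0]);EY=np.array([-np.sin(a),np.cos(a),0]);EZ=np.array([0,0,1.])
def W(x,y,z):return O+(x*EX+y*EY+z*EZ)/1000   # tester mm -> world m
def Tf(p):d=np.array(p)-O;return np.array([d@EX,d@EY,d[2]])*1000
def knob(q):return np.array([-100*np.cos(np.pi/6-q),73,185+100*np.sin(np.pi/6-q)])
HP=18.7
def tcp_for(g,R): # tester mm grasp point -> world TCP
    return W(*g)+R[:,2]*HP/1000
E
python3 - <<'E'
from h import *
p,e=tri((303.35,236.8),(257.1,226.4));print('knob',p,e,Tf(p))
for q in(1.1,1.2,1.3):print(q,knob(q),proj('side',W(*knob(q))),proj('top',W(*knob(q))))
go(W(-160,73,420))
E
```

```text
knob [0.56170375 0.0528829  0.11582864] 0.002965832931324352 [-73.18565561  71.6029686  115.82864359]
1.1 [-83.84294442  73.         130.49898469] [[308.03241467 233.44641267]] [[255.82556258 229.42757186]]
1.2 [-77.98305636  73.         122.40093515] [[305.67603524 235.52787837]] [[256.21116586 227.41357558]]
1.3 [-71.34398738  73.         114.92835477] [[303.05132339 237.3127388 ]] [[256.63028503 225.13497367]]
t 4.9 p [ 1.0563 -0.1715  0.421 ] J [-16.4  54.3  12.5   4.3  77.1  83.3] F [-0.5  0.2  0.4] open 39.9
lean 36.33 az -9.2 R [[0.795, -0.161, 0.585], [-0.13, -0.987, -0.095], [0.592, -0.0, -0.806]]
shift [-493.  -143.2 -361.1]
```

q≈1.28, and the knob is where the model says. Moving back over the guard to the front.

```bash

python3 -m inch '[[40,-38,-11,-28,0],[40,-76,-22,-56,0],[40,-114,-33,-84,0],[40,-152,-44,-112,0],[40,-190,-55,-140,0],[40,-228,-66,-168,0],[40,-266,-77,-196,0],[40,-304,-88,-224,0]]' >/dev/null
python3 -m inch '[[40,-38,-11,-28,0],[40,-76,-22,-56,0],[40,-114,-33,-84,0],[40,-152,-44,-112,0],[40,-189,-55,-137,0],[40,-189,-55,-137,0]]' >/dev/null
python3 - <<'E'
from h import *
s,R=st();k=knob(1.28)
go(tcp_for(k,R)-.1*R[:,2])
E
```

```text
t 6.3 p [0.4722 0.0694 0.4206] J [ -2.6  -7.1 108.8  -5.7  42.   99.5] F [ 0.5 -0.2 -0.5] open 40.0
lean 36.5 az -9.0 R [[0.794, -0.158, 0.587], [-0.128, -0.987, -0.093], [0.595, -0.001, -0.804]]
t 6.3 p [0.4722 0.0694 0.4206] J [ -2.6  -7.1 108.8  -5.7  42.   99.5] F [ 0.5 -0.2 -0.5] open 40.0
lean 36.5 az -9.0 R [[0.794, -0.158, 0.587], [-0.128, -0.987, -0.093], [0.595, -0.001, -0.804]]
shift [-107.4    1.   217.7]
```

```bash

python3 -m inch '[[40,-20,0,40,0],[40,-40,0,80,0],[40,-60,0,120,0],[40,-80,0,165,0],[40,-107,1,200,0],[40,-107,1,218,0],[40,-107,1,218,0]]' >/dev/null
python3 - <<'E'
from h import *
s,R=st()
for n,r in(('side',(slice(150,270),slice(230,390))),('top',(slice(180,280),slice(200,320)))):
    p,d=vision.capture(n);np.savez(f'pics/{n}1.npz',p=p,d=d)
    c=np.clip(cv2.resize(p[r][:,:,::-1],None,fx=3.2,fy=3.2,interpolation=cv2.INTER_CUBIC).astype(float)*1.5,0,255).astype(np.uint8)
    if n=='side':A=c
    else:
        c=c[:A.shape[0]];h=A.shape[0];c=cv2.copyMakeBorder(c,0,h-c.shape[0],0,0,cv2.BORDER_CONSTANT);cv2.imwrite('pics/m1.png',cv2.hconcat([A[:, :400],c]))
    print(n,'tcp',proj(n,s['position']),'knob',proj(n,W(*knob(1.28))))
go(tcp_for(knob(1.28),R))
E
```

```text
t 7.0 p [0.5199 0.0585 0.2043] J [ -3.9  18.6 123.8 -62.6   3.7 156.9] F [ 0.9 -1.4  0.7] open 40.0
lean 36.01 az -9.4 R [[0.799, -0.161, 0.58], [-0.129, -0.987, -0.096], [0.588, 0.002, -0.809]]
side tcp [[322.06285802 210.52892637]] knob [[303.59630651 236.98007327]]
top tcp [[254.34857154 240.72743911]] knob [[256.54398048 225.6107007 ]]
t 7.1 p [0.5195 0.0581 0.2036] J [ -3.9  18.7 123.8 -62.2   3.7 156.3] F [-0.2 -0.7  1. ] open 40.1
lean 35.89 az -9.6 R [[0.8, -0.16, 0.578], [-0.127, -0.987, -0.097], [0.586, 0.004, -0.81]]
shift [-16.4  -3.4 114.5]
```

View pics/m1.png

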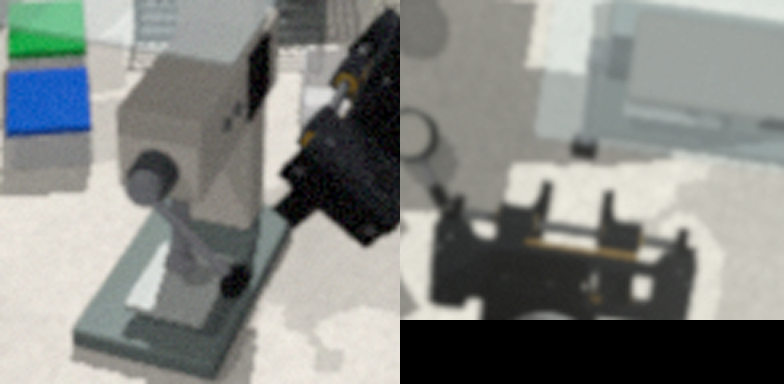

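The picture shows fingers and knob well aligned in y: top crop knob at (585,148), finger gap midline at x≈577. The wrist is near its singularity, with J5 at 3.7° and J4 at -62°. Before going on I fit a small planar model to see which side of it the needed poses lie on.

```bash
cat > kin.py <<'E'
from h import *
from scipy.optimize import least_squares
D=[([-79.097,30.224,82.088,0,67.689,-10.227],[.2252,-.5823,.2216]),([-53.4,15.3,66.9,0,97.7,45.9],[.4227,-.3824,.4756]),([-18,30,40.9,0,109.2,81.3],[.7009,-.1108,.4988]),([-16.5,50,12.5,.3,115.4,82.9],[.8583,-.1372,.4269]),([-16.7,47.1,12.5,.6,116.1,82.8],[.8462,-.1354,.4701]),
([-16.3,53.9,12.5,1.3,103.1,83.4],[.9306,-.1502,.3731]),([-16.3,55.6,12.5,2.1,94.3,83.5],[.9783,-.1582,.3551]),([-16.3,55.1,12.5,3.9,80.1,83.4],[1.0453,-.1696,.3962]),([-16.4,54.3,12.5,4.3,77.1,83.3],[1.0563,-.1715,.421]),([-2.6,-7.1,108.8,-5.7,42,99.5],[.4722,.0694,.4206]),([-3.9,18.6,123.8,-62.6,3.7,156.9],[.5199,.0585,.2043]),([-3.9,18.7,123.8,-62.2,3.7,156.3],[.5195,.0581,.2036])]
from scipy.spatial.transform import Rotation as Ro
# chain: Rz(J1), Ry(J2), Ry(J3), Rz(J4), Ry(J5), Rz(-?J6)
def fk(q,p):
    r0,h,L1,L2,e,L3,off,s4=p
    A=Ro.from_euler('z',q[0],degrees=True)
    B=A*Ro.from_euler('y',q[1],degrees=True);C=B*Ro.from_euler('y',q[2],degrees=True)
    Dd=C*Ro.from_euler('z',np.sign(s4)*q[3],degrees=True)*Ro.from_euler('y',q[4],degrees=True)
    return A.apply([r0,off,h])+B.apply([0,0,L1])+C.apply([e,0,L2])+Dd.apply([0,0,L3]),Dd
def fit(s4):
    f=lambda p:np.concatenate([fk(q,np.r_[p,s4])[0]-t for q,t in D])
    return least_squares(f,[0,.3,.4,.4,0,.25,.1])
b=min((fit(1.),1.),(fit(-1.),-1.),key=lambda x:x[0].cost);PP=np.r_[b[0].x,b[1]]
def ik(t,R,q0):
    def f(q):
        x,d=fk(q,PP);return np.r_[(x-t)*10,d.as_matrix()[:,2]-R[:,2]]
    s=least_squares(lambda v:f(np.r_[v,0]),q0[:5]);return s.x,np.abs(s.fun).max()
if __name__=='__main__':
    print(np.round(PP,4),'rms mm',np.sqrt(np.mean(b[0].fun**2))*1000)
    for q,t in D[-4:]:print(fk(q,PP)[1].as_matrix()[:,2])
    l=np.radians(36.3);R=np.c_[np.cos(l)*EX+np.sin(l)*EZ,-EY,np.sin(l)*EX-np.cos(l)*EZ]
    T={'pre':tcp_for(knob(1.28),R)-.1*R[:,2]}
    for q in(1.28,1.,.6,.3,0):T[f'knob{q}']=tcp_for(knob(q),R)
    T['pot']=np.array([.5238,.1877,.031])+R[:,2]*.0187;T['potup']=T['pot']+[0,0,.12];T['place']=tcp_for((-62,0,71),R);T['placeback']=tcp_for((-150,0,100),R);T['mid']=np.array([.48,.1,.2])
    for k,t in T.items():
        for q0 in([0,20,115,0,20],[0,20,115,180,20]):
            q,e=ik(t,R,q0);print(k,np.round(t,3),np.round(q,1),round(e,4))
E
python3 kin.py
```

```text
[-4.000e-04  2.746e-01  5.879e-01  3.921e-01  1.145e-01  3.055e-01
  1.109e-01  1.000e+00] rms mm 0.3786949326678399
[ 0.58482268 -0.09593661 -0.80546794]
[ 0.58905924 -0.09327539 -0.80268855]
[ 0.58009189 -0.09697246 -0.80875815]
[ 0.5783809  -0.0966466  -0.81002159]
pre [0.515 0.062 0.182] [ -3.5  21.7 125.9  41.6  -5.1] 0.0
pre [0.515 0.062 0.182] [ -3.5  21.7 125.9 221.6   5.1] 0.0
knob1.28 [0.573 0.052 0.101] [ -4.3  35.5 121.7  12.3 -13.7] 0.0
knob1.28 [0.573 0.052 0.101] [ -4.3  35.5 121.7 192.3  13.7] 0.0
knob1.0 [0.557 0.055 0.124] [ -4.1  31.8 123.1  15.2 -11.6] 0.0
knob1.0 [0.557 0.055 0.124] [ -4.1  31.8 123.1 195.2  11.6] 0.0
knob0.6 [0.547 0.057 0.162] [ -4.   25.9 122.9  31.6  -5.9] 0.0
knob0.6 [0.547 0.057 0.162] [ -4.   25.9 122.9 211.6   5.9] 0.0
knob0.3 [0.549 0.056 0.192] [ -4.   21.9 121.1 -73.9   3.2] 0.0
knob0.3 [0.549 0.056 0.192] [ -4.   21.9 121.1 -73.9   3.2] 0.0
knob0 [0.56  0.055 0.22 ] [ -4.2  18.9 118.  -23.5   7.5] 0.0
knob0 [0.56  0.055 0.22 ] [ -4.2  18.9 118.  156.5  -7.5] 0.0
pot [0.535 0.186 0.016] [ 15.6  47.8 120.7  34.1 -26.3] 0.0
pot [0.535 0.186 0.016] [ 15.6  47.8 120.7 214.1  26.3] 0.0
potup [0.535 0.186 0.136] [  15.6   31.   118.8 -103.1   14.8] 0.0
potup [0.535 0.186 0.136] [ 15.6  31.  118.8 256.9  14.8] 0.0
place [ 0.572 -0.021  0.056] [-15.3  42.2 123.8  -9.4 -22.4] 0.0
place [ 0.572 -0.021  0.056] [-15.3  42.2 123.8 170.6  22.4] 0.0
placeback [ 0.485 -0.007  0.085] [-17.1  39.1 136.4  -8.9 -31.8] 0.0
placeback [ 0.485 -0.007  0.085] [-17.1  39.1 136.4 171.1  31.8] 0.0
mid [0.48 0.1  0.2 ] [  3.4  17.9 127.5 -98.    7.5] 0.0
mid [0.48 0.1  0.2 ] [  3.4  17.9 127.5 262.    7.5] 0.0
```

The model fits to 0.4 mm. With lean 36° the lever stroke crosses the wrist singularity in the gap of J4's range. I check whether a bit more lean keeps everything on one branch.

```bash
cat > t.py <<'E'
from kin import *
def Rl(lean,az=-9.2):
    l=np.radians(lean);b=np.radians(az);ex=np.array([np.cos(b),np.sin(b),0]);ey=np.array([-np.sin(b),np.cos(b),0])
    return np.c_[np.cos(l)*ex+np.sin(l)*EZ,-ey,np.sin(l)*ex-np.cos(l)*EZ]
for lean,az in((40,-9.2),(42,-9.2),(44,-9.2),(46,-9.2),(40,-4),(42,-5)):
    R=Rl(lean,az);print('lean',lean,az)
    T={f'knob{q}':tcp_for(knob(q),R) for q in(1.28,.8,.5,.2,0)}
    T['knob0lower']=T['knob0']+.008*R[:,2]
    T['pot']=np.array([.5238,.1877,.031])+R[:,2]*.0187;T['potup']=T['pot']+[0,0,.08];T['potup2']=T['pot']+[0.0,-.1,.08];T['place']=tcp_for((-62,0,71),R);T['placeback']=tcp_for((-140,0,90),R)
    for k,t in T.items():
        q,e=ik(t,R,[0,20,115,180,20]);
        if q[4]<0:q[4]*=-1;q[3]=(q[3]+180)
        print(k,np.round(q,1),round(e,4))
E
python3 t.py
```

```text
lean 40 -9.2
knob1.28 [ -4.1  37.  123.9 189.1  21. ] 0.0
knob0.8 [ -3.8  30.3 125.8 192.4  16.3] 0.0
knob0.5 [ -3.7  25.6 124.9 198.8  10.9] 0.0
knob0.2 [ -3.8  21.5 122.6 220.5   5.3] 0.0
knob0 [ -4.   19.5 120.5 -88.4   3.4] 0.0
knob0lower [ -4.   20.6 120.3 617.5   3.4] 0.0
pot [ 16.5  49.7 122.2 210.9  32.9] 0.0
potup [ 16.5  37.9 121.8 225.1  23.2] 0.0
potup2 [  1.   37.8 128.2 194.9  26.3] 0.0
place [-15.5  44.1 126.1 171.9  30.3] 0.0
placeback [-17.2  43.8 137.6 172.2  41.5] 0.0
lean 42 -9.2
knob1.28 [ -4.   38.  125.1 188.1  25.2] 0.0
knob0.8 [ -3.7  31.2 127.  190.6  20.4] 0.0
knob0.5 [ -3.6  26.4 126.2 194.6  14.9] 0.0
knob0.2 [ -3.7  22.1 124.  204.9   8.7] 0.0
knob0 [ -3.8  20.  121.9 224.2   5.1] 0.0
knob0lower [ -3.9  21.  121.6 218.3   5.7] 0.0
pot [ 17.   50.8 123.  209.8  36.5] 0.0
potup [ 17.   38.9 122.7 221.4  26.5] 0.0
potup2 [  1.3  39.  129.3 193.8  30.6] 0.0
place [-15.6  45.3 127.2 172.4  34.6] 0.0
placeback [-17.5  45.8 139.  172.4  46.8] 0.0
lean 44 -9.2
knob1.28 [ -3.9  39.1 126.2 187.5  29.4] 0.0
knob0.8 [ -3.6  32.2 128.2 189.4  24.6] 0.0
knob0.5 [ -3.5
[... 1147 characters left out ...]
t [ 14.2  49.9 123.8 201.   34.1] 0.0
potup [ 14.2  37.9 123.3 211.3  22.7] 0.0
potup2 [ -1.8  37.9 129.2 183.2  27.1] 0.0
place [-18.1  44.2 126.4 162.2  30.9] 0.0
placeback [-20.6  44.  138.1 164.1  42. ] 0.0
lean 42 -5
knob1.28 [ -6.3  38.  125.7 178.1  25.7] 0.0
knob0.8 [ -6.1  31.1 127.7 178.   20.8] 0.0
knob0.5 [ -6.   26.2 126.9 177.4  15.1] 0.0
knob0.2 [ -6.1  21.9 124.6 175.2   8.5] 0.0
knob0 [ -6.1  19.7 122.5 169.6   4.2] 0.0
knob0lower [ -6.1  20.8 122.2 171.4   5. ] 0.0
pot [ 15.1  51.  124.3 202.1  37.7] 0.0
potup [ 15.1  38.8 124.  211.   26.4] 0.0
potup2 [ -1.1  39.1 130.2 185.   31.4] 0.0
place [-17.9  45.4 127.5 165.   35.1] 0.0
placeback [-20.4  46.1 139.4 166.1  47.3] 0.0
```

Lean 43–44° keeps the whole job on the flipped wrist branch (J4≈170–225, J5>5°). So I retreat, add about 7° of lean at full stretch, then come down on the -y side, where J4 passes through +90.

```bash

python3 -m inch '[[40,20,0,-40,0],[40,40,0,-80,0],[40,60,0,-120,0],[40,80,0,-165,0],[40,107,0,-205,0],[40,120,0,-235,0]]' >/dev/null
python3 - <<'E'
from h import *
go([1.056,-.172,.43])
E
```

```text
t 7.7 p [0.4917 0.0589 0.3909] J [ -4.4  -3.4 110.3  -4.5  37.3  97.4] F [ 1.2 -0.1 -0.2] open 40.1
lean 35.99 az -9.1 R [[0.799, -0.158, 0.58], [-0.127, -0.988, -0.093], [0.588, 0.0, -0.809]]
shift [503.3 139.1 317.2]
```

```bash

python3 -m inch '[[40,50,12,15,0],[40,90,24,35,0],[40,130,36,60,0],[40,170,48,88,0],[40,210,60,115,0],[40,250,72,142,0],[40,290,84,170,0],[40,330,95,198,0]]' >/dev/null
python3 -m inch '[[40,40,10,25,0],[40,85,22,58,0],[40,130,34,90,0],[40,173,44,119,0],[40,173,44,119,0]]' >/dev/null
python3 -c "
from h import *
st()"
python3 -m inch '[[40,400,0,0,0]]' >/dev/null
python3 -m inch '[[40,400,0,0,0]]' >/dev/null
python3 -m inch '[[40,400,0,0,0]]' >/dev/null
python3 -m inch '[[40,400,0,0,0]]' >/dev/null
python3 -c "
from h import *
st()"
```

```text
t 9.0 p [ 1.0543 -0.1695  0.4289] J [-16.5  53.8  12.5   5.1  77.6  82.5] F [40.1 -9.1 45.1] open 39.9
lean 36.51 az -8.1 R [[0.795, -0.147, 0.589], [-0.121, -0.989, -0.084], [0.595, -0.005, -0.804]]
t 9.4 p [ 1.0647 -0.1678  0.4926] J [-16.7  51.2  12.5   6.9  73.2  81.8] F [0.5 0.4 0.4] open 39.7
lean 43.64 az -7.2 R [[0.716, -0.134, 0.685], [-0.103, -0.991, -0.086], [0.69, -0.009, -0.724]]
```

```bash
cat > t2.py <<'E'
from kin import *
s,R=st()
q=np.array([s['joint_positions'][i] for i in range(5)])
for g in((0,-130,450),(-140,-130,420),(-150,-130,350),(-145,-130,300),(-140,-130,250),(-135,-130,200),(-135,-130,150),(-135,-100,120),(-135,0,120),(-135,73,130)):
    q,e=ik(W(*g),R,q);print(g,np.round(W(*g),3),np.round(q,1),round(e,4))
go(W(-140,-130,440))
E
python3 t2.py
```

```text
t 9.4 p [ 1.0647 -0.1678  0.4926] J [-16.7  51.2  12.5   6.9  73.2  81.8] F [0.5 0.4 0.4] open 39.7
lean 43.64 az -7.2 R [[0.716, -0.134, 0.685], [-0.103, -0.991, -0.086], [0.69, -0.009, -0.724]]
(0, -130, 450) [ 0.602 -0.158  0.45 ] [-34.1   3.7  97.8  28.   41.7] 0.0
(-140, -130, 420) [ 0.464 -0.135  0.42 ] [-46.9  -9.2 114.5  38.3  45.3] 0.0
(-150, -130, 350) [ 0.454 -0.134  0.35 ] [-48.3  -4.4 123.2  49.9  36.4] 0.0
(-145, -130, 300) [ 0.459 -0.135  0.3  ] [-47.6   2.3 128.   64.6  29.7] 0.0
(-140, -130, 250) [ 0.464 -0.135  0.25 ] [-46.9  10.6 132.2  88.   26.2] 0.0
(-135, -130, 200) [ 0.468 -0.136  0.2  ] [-46.2  20.3 135.6 114.2  28.4] 0.0
(-135, -130, 150) [ 0.468 -0.136  0.15 ] [-46.2  31.3 138.9 133.   36.4] 0.0
(-135, -100, 120) [ 0.473 -0.107  0.12 ] [-40.6  38.7 141.3 146.6  43.7] 0.0
(-135, 0, 120) [ 0.489 -0.008  0.12 ] [-19.5  38.4 140.5 167.4  42.6] 0.0
(-135, 73, 130) [0.501 0.064 0.13 ] [ -4.1  35.  136.1 183.8  34.7] 0.0
t 9.4 p [ 1.0647 -0.1678  0.4926] J [-16.7  51.2  12.5   6.9  73.2  81.8] F [0.5 0.4 0.4] open 39.7
lean 43.64 az -7.2 R [[0.716, -0.134, 0.685], [-0.103, -0.991, -0.086], [0.69, -0.009, -0.724]]
shift [-470.4   49.  -376.3]
```

```bash

python3 -m inch '[[40,-36,4,-29,0],[40,-72,8,-58,0],[40,-108,12,-87,0],[40,-144,16,-116,0],[40,-180,19,-145,0],[40,-216,23,-174,0],[40,-252,27,-203,0],[40,-288,30,-232,0]]' >/dev/null
python3 -m inch '[[40,-36,4,-29,0],[40,-72,8,-58,0],[40,-108,12,-87,0],[40,-144,16,-116,0],[40,-182,19,-144,0],[40,-182,19,-144,0]]' >/dev/null
python3 - <<'E'
from h import *
go(W(-140,-130,280))
E
```

```text
t 10.8 p [ 0.4598 -0.1347  0.4474] J [-47.5 -11.7 112.5  36.9  48.2  32.9] F [-0.1 -0.5 -0.3] open 40.3
lean 44.71 az -7.9 R [[0.704, -0.137, 0.697], [-0.096, -0.991, -0.097], [0.704, 0.002, -0.711]]
shift [-1.151e+02 -1.000e-01  1.216e+02]
```

```bash

python3 -m inch '[[40,-29,0,30,0],[40,-58,0,60,0],[40,-87,0,90,0],[40,-115,0,121,0],[40,-130,0,150,0],[40,-150,0,175,0],[40,-160,0,200,0],[40,-160,0,200,0]]' >/dev/null
python3 - <<'E'
from h import *
go(W(-115,73,165))
E
```

```text
t 11.6 p [ 0.4897 -0.1405  0.2041] J [-44.   21.3 134.  118.7  28.6 -59.4] F [-0.   0.5  0. ] open 40.1
lean 45.44 az -7.9 R [[0.696, -0.133, 0.706], [-0.09, -0.991, -0.098], [0.712, 0.005, -0.702]]
shift [ -24.5 -204.    29.5]
```

```bash

python3 -m inch '[[40,-5,-41,6,0],[40,-10,-82,12,0],[40,-15,-123,18,0],[40,-20,-164,24,0],[40,-24,-204,29,0],[40,-24,-204,29,0]]' >/dev/null
python3 - <<'E'
from kin import *
s,R=st();q=s['joint_positions'][:5]
for k in (1.28,.8,.4,.2,0):
    q,e=ik(tcp_for(knob(k),R),R,q);print(k,np.round(q,1))
go(tcp_for(knob(1.28),R)-.03*R[:,2])
go(tcp_for(knob(1.28),R))
E
```

```text
t 12.2 p [0.5245 0.0649 0.1681] J [ -3.2  29.  132.5 186.8  27.4 -93.3] F [-0.6  0.1  0.6] open 39.6
lean 45.85 az -7.6 R [[0.691, -0.128, 0.711], [-0.087, -0.992, -0.095], [0.718, 0.004, -0.697]]
1.28 [ -4.8  40.2 127.5 183.6  33.6]
0.8 [ -4.5  33.3 129.7 184.6  28.9]
0.4 [ -4.4  26.5 128.4 186.4  20.8]
0.2 [ -4.5  23.5 126.8 187.9  16.2]
0 [ -4.6  21.  124.7 190.5  11.7]
t 12.2 p [0.5245 0.0649 0.1681] J [ -3.2  29.  132.5 186.8  27.4 -93.3] F [-0.6  0.1  0.6] open 39.6
lean 45.85 az -7.6 R [[0.691, -0.128, 0.711], [-0.087, -0.992, -0.095], [0.718, 0.004, -0.697]]
shift [-10.    5.5  52.7]
t 12.2 p [0.5245 0.0649 0.1681] J [ -3.2  29.  132.5 186.8  27.4 -93.3] F [-0.6  0.1  0.6] open 39.6
lean 45.85 az -7.6 R [[0.691, -0.128, 0.711], [-0.087, -0.992, -0.095], [0.718, 0.004, -0.697]]
shift [-10.    5.5  82.7]
```

```bash

python3 -m inch '[[40,-5,3,40,0],[40,-10,5,70,0],[40,-10,5,82,0],[40,-10,5,82,0],[30,-10,5,82,0],[26,-10,5,82,0]]' 
python3 - <<'E'
from h import *
s,R=st();g=np.array(s['position'])-R[:,2]*.0187;print('grasp tester',Tf(g),knob(1.28))
r=(slice(180,270),slice(230,330)),(slice(190,270),slice(210,310));o=[]
for n,rr in zip(('side','top'),r):
    p,d=vision.capture(n);o.append(np.clip(cv2.resize(p[rr][:,:,::-1],(400,360),interpolation=cv2.INTER_CUBIC).astype(float)*1.6,0,255).astype(np.uint8))
cv2.imwrite('pics/m2.png',cv2.hconcat(o))
E
```

```text
time_s: 12.8
position: [0.5749, 0.053, 0.1053]
tcp_rot: [[0.69, -0.128, 0.712], [-0.087, -0.992, -0.095], [0.718, 0.004, -0.696]]
force: [-0.9, -0.3, 0.4]
opening: 0.355
t 12.8 p [0.5749 0.053  0.1053] J [ -4.7  40.  127.8 183.7  33.7 -91.4] F [-0.9 -0.3  0.4] open 30.9
lean 45.92 az -7.6 R [[0.69, -0.128, 0.712], [-0.087, -0.992, -0.095], [0.718, 0.004, -0.696]]
grasp tester [-73.58498706  73.44017294 118.2583762 ] [-72.73105853  73.         116.36915326]
```

View pics/m2.png

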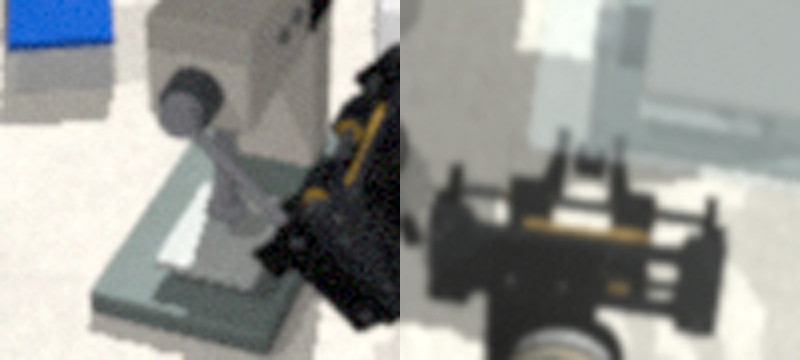

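The top crop shows the knob (590,160) centred between the fingers (563 and 620). Closing on it.

```bash

python3 -m inch '[[15,0,0,-1,0],[15,0,0,-1,0],[15,0,0,-1,0],[15,0,0,-1,0]]' 
python3 - <<'E'
from h import *
s,R=st();g=np.array(s['position'])-R[:,2]*.0187;print('grasp tester',Tf(g))
for q in(1.28,1.1,.9,.7,.5,.3,.1,0,-.03):
    d=(knob(q)-knob(1.28));w=d[0]*EX+d[1]*EY+d[2]*EZ;print(q,np.round(R.T@w,1))
E
```

```text
time_s: 13.3
position: [0.5739, 0.0524, 0.1064]
tcp_rot: [[0.689, -0.131, 0.713], [-0.089, -0.991, -0.096], [0.719, 0.003, -0.695]]
force: [-2.5, -4.1, 4.6]
opening: 0.248
t 13.3 p [0.5739 0.0524 0.1064] J [ -4.8  39.8 127.9 183.8  33.8 -91.4] F [-2.5 -4.1  4.6] open 21.6
lean 45.97 az -7.7 R [[0.689, -0.131, 0.713], [-0.089, -0.991, -0.096], [0.719, 0.003, -0.695]]
grasp tester [-74.48805644  72.68737531 119.36662331]
1.28 [0. 0. 0.]
1.1 [  2.4  -0.3 -17.8]
0.9 [  8.8  -0.5 -36.7]
0.7 [ 18.9  -0.6 -54. ]
0.5 [ 32.1  -0.6 -68.9]
0.3 [ 48.1  -0.4 -80.9]
0.1 [ 66.1  -0.2 -89.5]
0 [ 75.7  -0.  -92.4]
-0.03 [ 78.6   0.  -93.1]
```

```bash

python3 -m inch '[[15,1,0,-9,0],[15,2,0,-18,0],[15,5,0,-27,0],[15,9,0,-37,0],[15,13,0,-46,0],[15,19,0,-54,0],[15,25,0,-62,0],[15,32,0,-69,0]]' 
python3 - <<'E'
from h import *
s,R=st();g=np.array(s['position'])-R[:,2]*.0187;t=Tf(g);print('grasp tester',t,'q',np.pi/6-np.arctan2(t[2]-185,-t[0]),'r',np.hypot(t[2]-185,t[0]))
q0=.5
for q in(.4,.3,.2,.1,0,-.03):
    d=(knob(q)-knob(q0));w=d[0]*EX+d[1]*EY+d[2]*EZ;print(q,np.round(R.T@w,1))
E
```

```text
time_s: 14.1
position: [0.5455, 0.0568, 0.1753]
tcp_rot: [[0.695, -0.13, 0.707], [-0.088, -0.992, -0.095], [0.714, 0.003, -0.7]]
force: [5.7, -1.2, -9.8]
opening: 0.251
t 14.1 p [0.5455 0.0568 0.1753] J [ -4.5  27.8 129.3 185.9  22.7 -93.5] F [ 5.7 -1.2 -9.8] open 21.8
lean 45.54 az -7.6 R [[0.695, -0.13, 0.707], [-0.088, -0.992, -0.095], [0.714, 0.003, -0.7]]
grasp tester [-103.14003292   72.46823551  188.40524574] q 0.4905950119890453 r 103.19623098239026
0.4 [ 7.6  0.1 -6.5]
0.3 [ 15.9   0.1 -12.1]
0.2 [ 24.6   0.3 -16.9]
0.1 [ 33.8   0.4 -20.8]
0 [ 43.4   0.6 -23.8]
-0.03 [ 46.3   0.6 -24.5]
```

```bash

python3 -m inch '[[15,9,0,-5,0],[15,17,0,-11,0],[15,26,0,-15,0],[15,35,0,-19,0],[15,44,0,-22,0],[15,47,0,-23,0],[15,48,0,-23,0]]' 
python3 - <<'E'
from h import *
s,R=st();g=np.array(s['position'])-R[:,2]*.0187;t=Tf(g);print('grasp tester',t,'q',np.pi/6-np.arctan2(t[2]-185,-t[0]),'r',np.hypot(t[2]-185,t[0]))
E
```

```text
time_s: 14.8
position: [0.5544, 0.0556, 0.2193]
tcp_rot: [[0.71, -0.129, 0.692], [-0.091, -0.992, -0.092], [0.698, 0.002, -0.716]]
force: [-10.1, -5.4, -6.1]
opening: 0.249
t 14.8 p [0.5544 0.0556 0.2193] J [  -4.6   20.5  124.8  192.2    9.8 -100.1] F [-10.1  -5.4  -6.1] open 21.6
lean 44.3 az -7.6 R [[0.71, -0.129, 0.692], [-0.091, -0.992, -0.092], [0.698, 0.002, -0.716]]
grasp tester [-93.9148907   72.75268246 232.71890371] q 0.05348585563475983 r 105.34277604747396
```

```bash

python3 -m inch '[[15,5,0,-1,0],[15,9,0,-2,0],[15,9,0,-2,0]]' 
python3 - <<'E'
from h import *
s,R=st();g=np.array(s['position'])-R[:,2]*.0187;t=Tf(g);print('grasp tester',t,'q',np.pi/6-np.arctan2(t[2]-185,-t[0]),'r',np.hypot(t[2]-185,t[0]))
E
```

```text
time_s: 15.1
position: [0.556, 0.0553, 0.2234]
tcp_rot: [[0.718, -0.129, 0.684], [-0.092, -0.992, -0.09], [0.69, 0.002, -0.724]]
force: [1.3, -4.6, -10.2]
opening: 0.25
t 15.1 p [0.556  0.0553 0.2234] J [  -4.7   19.8  123.9  195.     7.5 -103. ] F [  1.3  -4.6 -10.2] open 21.7
lean 43.64 az -7.5 R [[0.718, -0.129, 0.684], [-0.092, -0.992, -0.09], [0.69, 0.002, -0.724]]
grasp tester [-92.12464859  72.68745476 236.89975316] q 0.010552873984157607 r 105.73805018236489
```

```bash

python3 -m inch '[[15,5,0,-2,0],[15,8,0,-2,0],[15,8,0,-2,0]]' 
python3 - <<'E'
from h import *
s,R=st();g=np.array(s['position'])-R[:,2]*.0187;t=Tf(g);print('grasp tester',t,'q',np.pi/6-np.arctan2(t[2]-185,-t[0]),'r',np.hypot(t[2]-185,t[0]))
o=[]
for n,rr in zip(('side','top'),((slice(160,250),slice(230,330)),(slice(190,270),slice(210,310)))):
    p,d=vision.capture(n);o.append(np.clip(cv2.resize(p[rr][:,:,::-1],(400,360),interpolation=cv2.INTER_CUBIC).astype(float)*1.6,0,255).astype(np.uint8));print(n,proj(n,W(*knob(0))))
cv2.imwrite('pics/m3.png',cv2.hconcat(o))
E
```

```text
time_s: 15.4
position: [0.5577, 0.055, 0.227]
tcp_rot: [[0.724, -0.128, 0.677], [-0.092, -0.992, -0.089], [0.683, 0.002, -0.73]]
force: [2.1, -3.6, -10.7]
opening: 0.252
t 15.4 p [0.5577 0.055  0.227 ] J [  -4.8   19.2  123.1  199.1    5.6 -107.2] F [  2.1  -3.6 -10.7] open 21.9
lean 43.09 az -7.5 R [[0.724, -0.128, 0.677], [-0.092, -0.992, -0.089], [0.683, 0.002, -0.73]]
grasp tester [-90.28725965  72.66019408 240.68706802] q -0.02906520848898375 r 106.07939856523548
side [[309.98806962 197.55717897]]
top [[254.81662832 228.80815367]]
```

View pics/m3.png

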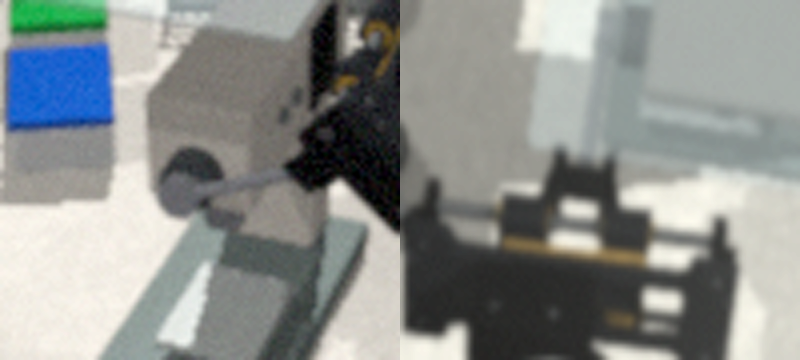

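```bash

python3 - <<'E'
from h import *
pv=np.array([0,73,185.])
for q in(0,.05,.1,.15,.2,.3):
    k=knob(q)
    for f in (.3,.8):
        uv=proj('side',W(*(pv+f*(k-pv)+[0,5,0])))[0];print(q,f,np.round((uv-[230,160])*4,0),end=' ')
    print()
E
python3 -m inch '[[15,6,0,-2,0],[15,10,0,-3,0],[15,10,0,-3,0]]' 
python3 - <<'E'
from h import *
s,R=st();g=np.array(s['position'])-R[:,2]*.0187;t=Tf(g);print('grasp tester',t,'q',np.pi/6-np.arctan2(t[2]-185,-t[0]),'r',np.hypot(t[2]-185,t[0]))
E
```

```text
0 0.3 [218. 185.] 0 0.8 [288. 164.] 
0.05 0.3 [219. 187.] 0.05 0.8 [291. 169.] 
0.1 0.3 [220. 189.] 0.1 0.8 [294. 175.] 
0.15 0.3 [221. 191.] 0.15 0.8 [296. 181.] 
0.2 0.3 [222. 193.] 0.2 0.8 [298. 187.] 
0.3 0.3 [223. 198.] 0.3 0.8 [302. 199.] 
time_s: 15.8
position: [0.561, 0.0545, 0.2333]
tcp_rot: [[0.729, -0.127, 0.672], [-0.093, -0.992, -0.087], [0.678, 0.002, -0.735]]
force: [3.6, -3.7, -12.6]
opening: 0.25
t 15.8 p [0.561  0.0545 0.2333] J [  -4.9   18.4  122.   210.1    3.5 -118.3] F [  3.6  -3.7 -12.6] open 21.7
lean 42.69 az -7.4 R [[0.729, -0.127, 0.672], [-0.093, -0.992, -0.087], [0.678, 0.002, -0.735]]
grasp tester [-86.83286119  72.68605801 247.03800838] q -0.09676154968066852 r 106.71766613625216
```

```bash

python3 - <<'E'
from h import *
p,d=vision.capture('side');np.savez('pics/side4.npz',p=p,d=d)
c=np.clip(cv2.resize(p[175:235,255:335][:,:,::-1],(800,600),interpolation=cv2.INTER_CUBIC).astype(float)*1.7,0,255).astype(np.uint8)
pv=np.array([0,73,185.])
for q,col in((0,(0,255,0)),(.1,(0,0,255))):
    for f in (.25,.5,.75):
        u=(proj('side',W(*(pv+f*(knob(q)-pv))))[0]-[255,175]+.5)*10;cv2.circle(c,tuple(int(x) for x in u),4,col,-1);print(q,f,u)
cv2.imwrite('pics/m4.png',c)
E
```

```text
0 0.25 [289.53893273 310.88297184]
0 0.5 [375.30387506 284.92441181]
0 0.75 [463.70928951 258.16668078]
0.1 0.25 [294.20693679 319.54386035]
0.1 0.5 [384.60174322 302.54246157]
0.1 0.75 [477.58944391 285.05345934]
```

View pics/m4.png

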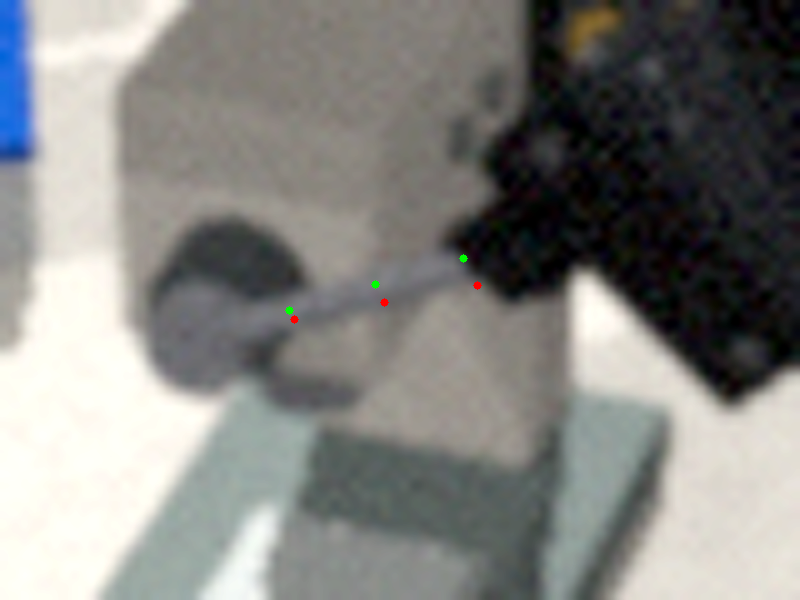

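Rod slope is 0.27, against 0.306 predicted for q=0 and 0.19 for q=0.1. That makes it about 0.03 rad, so a little more is needed.

```bash

python3 -m inch '[[15,6,0,-2,0],[15,10,0,-3,0],[15,13,0,-4,0],[15,13,0,-4,0]]' 
python3 - <<'E'
from h import *
s,R=st();g=np.array(s['position'])-R[:,2]*.0187;t=Tf(g);print('grasp tester',t)
p,d=vision.capture('side');g=p.astype(float).mean(2)
# rod centre: column-wise dark band
pv=np.array([0,73,185.]);pts=[]
for u in range(286,300):
    print(u,np.round(g[196:210,u]).astype(int).tolist())
E
```

```text
time_s: 16.25
position: [0.5618, 0.0543, 0.2353]
tcp_rot: [[0.742, -0.126, 0.659], [-0.094, -0.992, -0.084], [0.664, 0.0, -0.748]]
force: [12.6, -3.2, -40.9]
opening: 0.244
t 16.25 p [0.5618 0.0543 0.2353] J [  -5.    17.9  121.   252.2    1.6 -160.5] F [ 12.6  -3.2 -40.9] open 21.3
lean 41.62 az -7.2 R [[0.742, -0.126, 0.659], [-0.094, -0.992, -0.084], [0.664, 0.0, -0.748]]
grasp tester [-85.78011526  72.61438235 249.28890409]
286 [89, 90, 91, 90, 89, 87, 78, 71, 73, 69, 66, 67, 75, 79]
287 [88, 88, 90, 90, 90, 87, 85, 80, 71, 70, 64, 67, 77, 78]
288 [87, 90, 89, 89, 90, 87, 83, 76, 71, 66, 65, 74, 79, 80]
289 [85, 89, 90, 89, 91, 88, 82, 78, 72, 66, 70, 80, 84, 82]
290 [86, 87, 87, 89, 87, 87, 79, 73, 68, 64, 76, 87, 87, 87]
291 [84, 86, 84, 85, 85, 83, 73, 72, 69, 64, 75, 84, 87, 83]
292 [78, 77, 80, 79, 79, 78, 75, 73, 68, 60, 70, 77, 76, 77]
293 [70, 72, 72, 74, 72, 75, 75, 70, 61, 64, 68, 73, 72, 74]
294 [70, 69, 69, 69, 68, 71, 73, 69, 62, 66, 69, 68, 75, 74]
295 [70, 68, 67, 68, 72, 72, 73, 65, 60, 65, 72, 72, 79, 80]
296 [69, 71, 72, 72, 72, 72, 73, 61, 62, 69, 76, 83, 88, 87]
297 [70, 69, 68, 66, 72, 74, 66, 64, 69, 79, 84, 87, 89, 91]
298 [68, 61, 57, 62, 71, 71, 65, 66, 77, 87, 89, 89, 88, 86]
299 [64, 46, 30, 47, 66, 70, 67, 68, 83, 91, 87, 89, 89, 90]
```

Force jumped to 41 N, so the lever is against its upper stop. I open in place and withdraw along -x.

```bash

python3 -m inch '[[40,0,0,0,0],[40,0,0,0,0],[40,0,0,0,0],[40,0,0,0,0]]' 
python3 -c "
from h import *
st()"
python3 -m inch '[[40,-15,0,-11,0],[40,-30,0,-20,0],[40,-45,0,-30,0],[40,-60,0,-36,0],[40,-60,0,-36,0]]' 
python3 -c "
from h import *
st()"
```

```text
time_s: 16.7
position: [0.5625, 0.0544, 0.2367]
tcp_rot: [[0.74, -0.125, 0.661], [-0.092, -0.992, -0.084], [0.666, 0.001, -0.746]]
force: [-0.4, 0.6, 0.1]
opening: 0.443
t 16.7 p [0.5625 0.0544 0.2367] J [  -5.    17.8  120.9  252.2    1.6 -160.6] F [-0.4  0.6  0.1] open 38.5
lean 41.79 az -7.3 R [[0.74, -0.125, 0.661], [-0.092, -0.992, -0.084], [0.666, 0.001, -0.746]]
time_s: 17.2
position: [0.4936, 0.0635, 0.2245]
tcp_rot: [[0.739, -0.123, 0.663], [-0.091, -0.992, -0.083], [0.668, 0.001, -0.744]]
force: [-0.0, -0.2, 0.2]
opening: 0.459
t 17.2 p [0.4936 0.0635 0.2245] J [  -4.4   15.7  130.3  193.2    8.1 -101.1] F [-0.  -0.2  0.2] open 40.0
lean 41.9 az -7.1 R [[0.739, -0.123, 0.663], [-0.091, -0.992, -0.083], [0.668, 0.001, -0.744]]
```

Lever released and withdrawn. Next the pot: I straddle the handle from an offset and swing it in +y until it lines up with the tool.

```bash
python3 - <<'E'
from kin import *
s,R=st();q=s['joint_positions'][:5]
G=np.array([.520,.200,.033])+R[:,2]*.0187
for t in(G-.09*R[:,2],G,G+[-.003,.024,0]):
    q,e=ik(t,R,q);print(np.round(t,3),np.round(q,1),round(e,4))
go(G-.09*R[:,2]);go(G)
E
```

```text
t 17.2 p [0.4936 0.0635 0.2245] J [  -4.4   15.7  130.3  193.2    8.1 -101.1] F [-0.  -0.2  0.2] open 40.0
lean 41.9 az -7.1 R [[0.739, -0.123, 0.663], [-0.091, -0.992, -0.083], [0.668, 0.001, -0.744]]
[0.473 0.206 0.086] [ 22.4  40.8 129.3 216.4  33.7] 0.0
[0.532 0.198 0.019] [ 18.   50.5 123.1 208.7  36.2] 0.0
[0.529 0.222 0.019] [ 21.5  50.2 121.4 214.2  34.7] 0.0
t 17.2 p [0.4936 0.0635 0.2245] J [  -4.4   15.7  130.3  193.2    8.1 -101.1] F [-0.  -0.2  0.2] open 40.0
lean 41.9 az -7.1 R [[0.739, -0.123, 0.663], [-0.091, -0.992, -0.083], [0.668, 0.001, -0.744]]
shift [-120.9 -138.8   77.4]
t 17.2 p [0.4936 0.0635 0.2245] J [  -4.4   15.7  130.3  193.2    8.1 -101.1] F [-0.  -0.2  0.2] open 40.0
lean 41.9 az -7.1 R [[0.739, -0.123, 0.663], [-0.091, -0.992, -0.083], [0.668, 0.001, -0.744]]
shift [-120.9 -138.8  167.4]
```

```bash

python3 -m inch '[[60,-20,-40,10,0],[60,-45,-75,25,0],[60,-70,-110,40,0],[60,-95,-139,55,0],[60,-121,-139,77,0],[60,-121,-139,77,0]]' 
python3 - <<'E'
from h import *
s,R=st()
G=np.array([.520,.200,.033])+R[:,2]*.0187
go(G)
o=[]
for n,rr in zip(('side','top'),((slice(260,350),slice(250,350)),(slice(190,280),slice(170,270)))):
    p,d=vision.capture(n);o.append(np.clip(cv2.resize(p[rr][:,:,::-1],(400,360),interpolation=cv2.INTER_CUBIC).astype(float)*1.6,0,255).astype(np.uint8))
cv2.imwrite('pics/m5.png',cv2.hconcat(o))
E
```

```text
time_s: 17.8
position: [0.4703, 0.2075, 0.0811]
tcp_rot: [[0.745, -0.119, 0.656], [-0.086, -0.993, -0.083], [0.661, 0.005, -0.75]]
force: [-0.5, -0.2, 0.4]
opening: 0.688
t 17.8 p [0.4703 0.2075 0.0811] J [ 22.6  41.4 129.4 216.3  33.7 -98.6] F [-0.5 -0.2  0.4] open 59.8
lean 41.39 az -7.2 R [[0.745, -0.119, 0.656], [-0.086, -0.993, -0.083], [0.661, 0.005, -0.75]]
t 17.8 p [0.4703 0.2075 0.0811] J [ 22.6  41.4 129.4 216.3  33.7 -98.6] F [-0.5 -0.2  0.4] open 59.8
lean 41.39 az -7.2 R [[0.745, -0.119, 0.656], [-0.086, -0.993, -0.083], [0.661, 0.005, -0.75]]
shift [ 5.9  1.3 88. ]
```

View pics/m5.png

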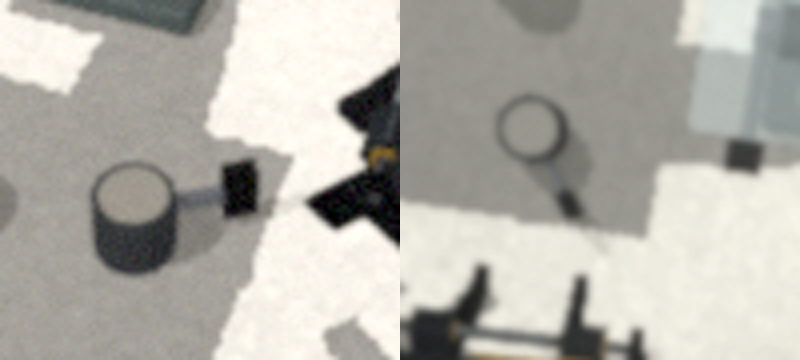

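Tab at (570,205) in the top crop. The -y finger, now at (578,275), will land near 600 when lowered, so it clears. Going in, then sweeping.

```bash

python3 -m inch '[[60,2,0,35,0],[60,4,1,65,0],[60,6,1,88,0],[60,6,1,88,0]]' 
python3 - <<'E'
from h import *
s,R=st();print('grasp',np.array(s['position'])-R[:,2]*.0187)
E
python3 -m inch '[[60,0,-6,0,0],[60,0,-12,0,0],[60,-1,-18,0,0],[60,-2,-24,0,0],[40,-2,-24,0,0],[40,-2,-24,0,0],[40,-2,-24,0,0]]' 
python3 - <<'E'
from h import *
s,R=st();print('grasp',np.array(s['position'])-R[:,2]*.0187)
o=[]
for n,rr in zip(('side','top'),((slice(260,350),slice(250,350)),(slice(190,280),slice(150,250)))):
    p,d=vision.capture(n);o.append(np.clip(cv2.resize(p[rr][:,:,::-1],(400,360),interpolation=cv2.INTER_CUBIC).astype(float)*1.6,0,255).astype(np.uint8))
cv2.imwrite('pics/m6.png',cv2.hconcat(o))
E
```

```text
time_s: 18.3
position: [0.5401, 0.1958, 0.0281]
tcp_rot: [[0.733, -0.127, 0.669], [-0.095, -0.992, -0.085], [0.674, -0.001, -0.739]]
force: [0.6, -0.0, 0.2]
opening: 0.686
t 18.3 p [0.5401 0.1958 0.0281] J [ 17.4  49.3 122.8 209.1  35.3 -95.6] F [ 0.6 -0.   0.2] open 59.7
lean 42.39 az -7.3 R [[0.733, -0.127, 0.669], [-0.095, -0.992, -0.085], [0.674, -0.001, -0.739]]
grasp [0.52756273 0.19740417 0.04194223]
time_s: 19.0
position: [0.5412, 0.2199, 0.0266]
tcp_rot: [[0.733, -0.127, 0.668], [-0.094, -0.992, -0.085], [0.674, -0.001, -0.739]]
force: [-1.0, -0.4, 0.8]
opening: 0.508
t 19.0 p [0.5412 0.2199 0.0266] J [ 20.7  49.2 120.6 214.7  33.6 -98.5] F [-1.  -0.4  0.8] open 44.2
lean 42.34 az -7.3 R [[0.733, -0.127, 0.668], [-0.094, -0.992, -0.085], [0.674, -0.001, -0.739]]
grasp [0.52870478 0.22144324 0.04039313]
```

View pics/m6.png

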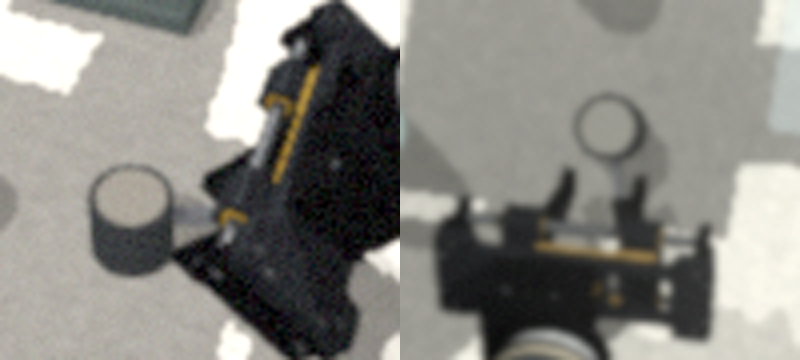

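The pot turned in place; stem at (618,180) in the top crop, yaw now about +11°. The hand is 8 mm too high and 10 mm too far in, so I correct that and close, which finishes the alignment.

```bash

python3 -m inch '[[40,-6,-2,0,0],[40,-13,-3,0,0],[30,-13,-3,0,0],[25,-13,-3,0,0],[20,-13,-3,0,0],[15,-13,-3,0,0],[10,-13,-3,0,0],[10,-13,-3,0,0]]' 
python3 -m inch '[[5,0,0,0,0],[5,0,0,0,0],[5,0,0,0,0]]' 
python3 - <<'E'
from h import *
s,R=st();print('grasp',np.array(s['position'])-R[:,2]*.0187)
p,d=vision.capture('top');P=cloud('top',d)
ok=(abs(P[...,0]-.578)<.05)&(abs(P[...,1]-.214)<.05)&(abs(P[...,2]-.04)<.008)&(p.min(2)>70)
k=cv2.connectedComponentsWithStats(ok.astype(np.uint8));i=1+np.argmax(k[2][1:,4]);Q=P[k[1]==i];print('pot top',len(Q),Q.mean(0),cv2.minEnclosingCircle(np.float32(Q[:,:2]*1000)))
E
```

```text
time_s: 19.9
position: [0.5324, 0.2238, 0.0179]
tcp_rot: [[0.733, -0.128, 0.668], [-0.095, -0.992, -0.085], [0.674, -0.001, -0.739]]
force: [0.7, -0.1, 0.0]
opening: 0.131
time_s: 20.2
position: [0.5324, 0.2238, 0.018]
tcp_rot: [[0.733, -0.128, 0.668], [-0.095, -0.992, -0.085], [0.674, -0.001, -0.739]]
force: [0.2, 0.7, -0.3]
opening: 0.112
t 20.2 p [0.5324 0.2238 0.018 ] J [ 21.7  50.6 121.2 214.3  35.4 -96.8] F [ 0.2  0.7 -0.3] open 9.7
lean 42.37 az -7.3 R [[0.733, -0.128, 0.668], [-0.095, -0.992, -0.085], [0.674, -0.001, -0.739]]
grasp [0.51987847 0.22538941 0.03177696]
pot top 171 [0.58267654 0.21827084 0.04046331] ((582.7341918945312, 218.3565673828125), 22.43145751953125)
```

Closed at 9.7 mm, which fits the 10 mm tab. The pot is now aligned, about -6° yaw and 63 mm from the grasp to its centre. In the same camera the tester axis lies (+40,-249) mm from the pot.

```bash
python3 - <<'E'
from kin import *
s,R=st();q=s['joint_positions'][:5];p=np.array(s['position'])
for d in((0,0,.03),(0,0,.06),(.01,-.06,.062),(.02,-.12,.062),(.0403,-.2492,.062),(.0403,-.2492,.04)):
    q,e=ik(p+d,R,q);print(d,np.round(q,1),round(e,4),np.round(1000*R.T@np.array(d),1))
E
python3 -m inch '[[5,10,0,-11,0],[5,20,0,-22,0],[5,30,0,-33,0],[5,40,0,-45,0],[5,42,0,-46,0],[5,42,0,-46,0]]'
python3 - <<'E'
from h import *
s,R=st()
p,d=vision.capture('top');P=cloud('top',d)
ok=(abs(P[...,0]-.58)<.05)&(abs(P[...,1]-.218)<.05)&(abs(P[...,2]-.1)<.02)&(p.min(2)>70)
k=cv2.connectedComponentsWithStats(ok.astype(np.uint8));i=1+np.argmax(k[2][1:,4]);Q=P[k[1]==i];print('pot top',len(Q),Q.mean(0),cv2.minEnclosingCircle(np.float32(Q[:,:2]*1000)))
A=np.c_[Q[:,:2]-Q[:,:2].mean(0),np.ones(len(Q))];print('tilt deg',np.degrees(np.linalg.lstsq(A,Q[:,2],rcond=None)[0][:2]))
E
```

```text
t 20.25 p [0.5324 0.2238 0.0179] J [ 21.7  50.6 121.2 214.3  35.4 -96.8] F [-0.1  0.4 -0.9] open 9.4
lean 42.36 az -7.3 R [[0.733, -0.128, 0.668], [-0.095, -0.992, -0.085], [0.674, -0.001, -0.739]]
(0, 0, 0.03) [ 21.7  46.2 121.2 218.2  31.9] 0.0 [ 20.2  -0.  -22.2]
(0, 0, 0.06) [ 21.7  41.9 121.1 223.2  28.5] 0.0 [ 40.4  -0.  -44.3]
(0.01, -0.06, 0.062) [ 12.7  41.7 124.7 207.6  29.8] 0.0 [ 54.8  58.2 -34. ]
(0.02, -0.12, 0.062) [  3.1  41.9 127.1 193.4  31.5] 0.0 [ 67.8 116.4 -22.2]
(0.0403, -0.2492, 0.062) [-17.4  41.9 127.6 167.1  32. ] 0.0 [ 94.9 242.    2.4]
(0.0403, -0.2492, 0.04) [-17.4  45.5 127.7 168.3  35.7] 0.0 [ 80.1 242.   18.7]
time_s: 20.85
position: [0.5325, 0.2238, 0.0805]
tcp_rot: [[0.732, -0.128, 0.669], [-0.095, -0.992, -0.085], [0.674, -0.001, -0.739]]
force: [0.7, 0.3, -1.4]
opening: 0.111
t 20.85 p [0.5325 0.2238 0.0805] J [  21.7   41.6  121.2  223.4   28.3 -107.5] F [ 0.7  0.3 -1.4] open 9.6
lean 42.38 az -7.2 R [[0.732, -0.128, 0.669], [-0.095, -0.992, -0.085], [0.674, -0.001, -0.739]]
pot top 166 [0.58213091 0.21728794 0.10322476] ((582.0975952148438, 218.5432891845703), 21.951345443725586)
tilt deg [-1.88237342 -0.60516161]
```

```bash

python3 -m inch '[[5,4,15,3,0],[5,11,50,10,0],[5,19,85,17,0],[5,27,120,24,0],[5,34,155,31,0],[5,42,190,38,0],[5,49,222,44,0],[5,53,240,48,0]]' >/dev/null
python3 - <<'E'
from h import *
go(np.array([.5728,-.0254,.0805]))
E
```

```text
t 21.7 p [ 0.5727 -0.0263  0.0786] J [-17.5  42.1 127.6 167.3  32.1 -86.5] F [ 0.2  0.8 -1.2] open 9.3
lean 42.24 az -7.4 R [[0.734, -0.131, 0.667], [-0.098, -0.991, -0.087], [0.672, -0.002, -0.74]]
shift [ 1.3 -0.9 -1.5]
```

```bash

python3 - <<'E'
from h import *
s,R=st()
p,d=vision.capture('side');P=cloud('side',d)
ok=(abs(P[...,0]-.622)<.05)&(abs(P[...,1]+.03)<.05)&(abs(P[...,2]-.101)<.006)
k=cv2.connectedComponentsWithStats(ok.astype(np.uint8))
for i in range(1,k[0]):
    if k[2][i,4]>15:Q=P[k[1]==i];print('comp',len(Q),Q.mean(0),Q.min(0),Q.max(0),cv2.minEnclosingCircle(np.float32(Q[:,:2]*1000)))
c=np.clip(cv2.resize(p[165:255,245:365][:,:,::-1],(800,600),interpolation=cv2.INTER_CUBIC).astype(float)*1.7,0,255).astype(np.uint8)
def mark(P,col):
    for u in (proj('side',P)-[245,165]+.5)*600/90:cv2.circle(c,tuple(int(x) for x in u),3,col,-1)
t=np.linspace(0,2*np.pi,17)[:-1]
mark(np.array([W(24*np.cos(a),24*np.sin(a),101)+[0,.001,0] for a in t]),(0,255,0))   # ideal pot top rim
mark(np.array([W(14*np.cos(a),14*np.sin(a),122)+[0,.001,0] for a in t]),(0,0,255))   # foot at q=0
mark(np.array([W(*(np.array([0,73,185])+f*(knob(0)-[0,73,185]))) for f in(.25,.5,.75,1)]),(255,255,0))
cv2.imwrite('pics/m7.png',c)
E
```

```text
t 21.7 p [ 0.5727 -0.0263  0.0786] J [-17.5  42.1 127.6 167.3  32.1 -86.5] F [ 0.2  0.8 -1.2] open 9.3
lean 42.24 az -7.4 R [[0.734, -0.131, 0.667], [-0.098, -0.991, -0.087], [0.672, -0.002, -0.74]]
comp 154 [ 0.62029014 -0.02763881  0.09995959] [ 0.59811388 -0.05384407  0.09612696] [ 0.64462135 -0.00802604  0.1032365 ] ((620.804443359375, -31.980209350585938), 24.458276748657227)
```

View pics/m7.png

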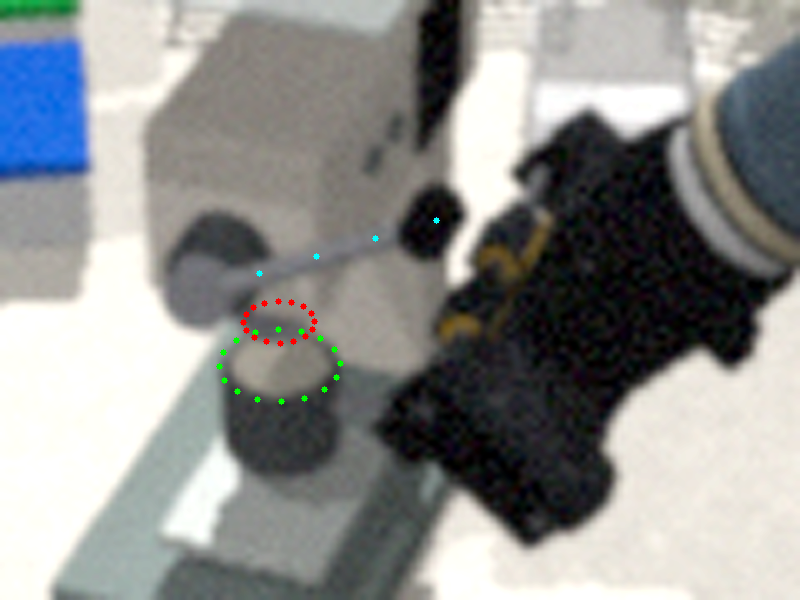

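Rod and knob match the q=0 dots, so the lever is fully up. The pot rim matches the ideal ring within a few mm. I compare the pot directly with the foot in the same depth picture.

```bash

python3 - <<'E'
from h import *
p,d=vision.capture('side');P=cloud('side',d)
for lo,hi,nm in((.1185,.1305,'foot'),(.132,.152,'shaft'),(.065,.092,'potwall'),(.096,.104,'pottop')):
    ok=(abs(P[...,0]-.622)<.035)&(abs(P[...,1]+.03)<.04)&(P[...,2]>lo)&(P[...,2]<hi)
    Q=P[ok];
    if len(Q)<5:print(nm,len(Q));continue
    print(nm,len(Q),'x',np.percentile(Q[:,0],[2,50,98]).round(4),'y',np.percentile(Q[:,1],[2,50,98]).round(4))
    if nm!='pottop':
        r=dict(foot=.014,shaft=.006,potwall=.024)[nm]
        s=least=__import__('scipy.optimize').optimize.least_squares(lambda c:np.hypot(Q[:,0]-c[0],Q[:,1]-c[1])-r,[.622,-.03],loss='soft_l1',f_scale=.002);print('  fit',s.x.round(4),np.sqrt(np.mean(s.fun**2)).round(4))
E
```

```text
foot 35 x [0.611  0.6228 0.6342] y [-0.0283 -0.0199 -0.0139]
  fit [ 0.6217 -0.032 ] 0.003
shaft 0
potwall 160 x [0.5896 0.6154 0.6421] y [-0.0316 -0.0159 -0.0096]
  fit [ 0.6219 -0.0354] 0.0024
pottop 150 x [0.6009 0.6203 0.6438] y [-0.0506 -0.0292 -0.0115]
```

The pot sits about 3 mm too far to -y of the foot. I correct that and lower by feel.

```bash

python3 -m inch '[[5,-4,-2,4,0],[5,-8,-3,8,0],[5,-11,-3,12,0],[5,-11,-3,12,0]]' | sed -n '2p;4p' 
python3 -m inch '[[5,-1,0,1,0],[5,-1,0,1,0]]' | sed -n '2p;4p' 
python3 -m inch '[[5,-1,0,1,0],[5,-1,0,1,0]]' | sed -n '2p;4p' 
python3 -c "
from h import *
st()"
```

```text
position: [0.5731, -0.0222, 0.0613]
force: [0.5, 0.9, -1.4]
position: [0.5728, -0.0214, 0.0595]
force: [0.1, -0.2, -1.3]
position: [0.5729, -0.0213, 0.0586]
force: [-1.2, 1.3, 1.4]
t 22.6 p [ 0.5729 -0.0213  0.0586] J [-16.7  45.3 127.7 169.1  35.4 -87.9] F [-1.2  1.3  1.4] open 10.1
lean 42.21 az -7.3 R [[0.734, -0.129, 0.666], [-0.097, -0.992, -0.086], [0.672, -0.002, -0.741]]
```

Contact at pot bottom ≈ 40.5 mm, which agrees with the depth picture. y overshot by about 2 mm, so I lift a touch, correct, and set it down.

```bash

python3 -m inch '[[5,2,1,-2,0],[5,2,2,-2,0],[5,2,2,-2,0]]' | sed -n '2p;4p' 
python3 -m inch '[[5,-1,0,1,0],[5,-2,0,2,0],[5,-2,0,2,0]]' | sed -n '2p;4p' 
python3 -m inch '[[5,-1,0,1,0],[5,-1,0,1,0]]' | sed -n '2p;4p' 
python3 - <<'E'
from h import *
st()
p,d=vision.capture('side');P=cloud('side',d)
from scipy.optimize import least_squares
for lo,hi,nm,r in((.1185,.1305,'foot',.014),(.046,.072,'potwall',.024)):
    ok=(abs(P[...,0]-.622)<.035)&(abs(P[...,1]+.025)<.04)&(P[...,2]>lo)&(P[...,2]<hi)
    Q=P[ok];s=least_squares(lambda c:np.hypot(Q[:,0]-c[0],Q[:,1]-c[1])-r,[.622,-.03],loss='soft_l1',f_scale=.002);print(nm,len(Q),s.x.round(4),'ymax',np.percentile(Q[:,1],98).round(4))
ok=(abs(P[...,0]-.622)<.03)&(abs(P[...,1]+.025)<.035)&(abs(P[...,2]-.0805)<.006);Q=P[ok];print('top',len(Q),Q.mean(0),cv2.minEnclosingCircle(np.float32(Q[:,:2]*1000)),np.median(Q[:,2]))
E
```

```text
position: [0.5728, -0.0236, 0.0616]
force: [-0.1, -0.1, -0.5]
position: [0.5727, -0.0236, 0.0587]
force: [-0.7, -0.2, 0.1]
position: [0.5727, -0.0236, 0.0583]
force: [-4.3, -0.2, 6.4]
t 23.4 p [ 0.5727 -0.0236  0.0583] J [-17.1  45.5 127.9 168.8  35.9 -87.9] F [-4.3 -0.2  6.4] open 10.0
lean 42.39 az -7.4 R [[0.732, -0.13, 0.669], [-0.097, -0.991, -0.086], [0.674, -0.002, -0.739]]
foot 35 [ 0.6218 -0.032 ] ymax -0.0149
potwall 140 [ 0.6208 -0.0299] ymax -0.0042
top 170 [ 0.6205531  -0.02666009  0.08035099] ((621.0482788085938, -29.38199234008789), 25.07317543029785) 0.08045389616479426
```

Pot centred within about 2 mm; stage top 40.4 mm, so pot top 80.4. Target lever q = (122-80.4+7.5)/50 ≈ 0.98, with first touch at 0.83. Releasing and withdrawing.

```bash

python3 -m inch '[[20,0,0,0,0],[34,0,0,0,0],[40,0,0,0,0],[40,0,0,0,0]]' | sed -n '2p;4,5p' 
python3 -m inch '[[40,0,0,-15,0],[40,0,0,-35,0],[40,0,0,-60,0],[40,0,0,-80,0],[40,0,0,-80,0]]' | sed -n '2p;4,5p' 
python3 - <<'E'
from kin import *
s,R=st();q=s['joint_positions'][:5]
p,d=vision.capture('side');P=cloud('side',d)
ok=(abs(P[...,0]-.622)<.03)&(abs(P[...,1]+.025)<.035)&(abs(P[...,2]-.0805)<.006);Q=P[ok];print('top',len(Q),Q.mean(0),cv2.minEnclosingCircle(np.float32(Q[:,:2]*1000)),np.median(Q[:,2]))
ok=(np.linalg.norm(P-W(*knob(0)),axis=2)<.022)&(p.max(2)<60);print('knob pix',np.argwhere(ok).mean(0)[::-1],proj('side',W(*knob(0))))
for t in(W(-125,73,200),W(-125,73,240)):
    q,e=ik(t,R,q);print(np.round(q,1),e)
go(W(-120,73,215))
E
```

```text
position: [0.5729, -0.0236, 0.0582]
force: [-0.4, -0.2, -0.2]
opening: 0.384
position: [0.5167, -0.0159, 0.1188]
force: [0.2, -0.3, 0.3]
opening: 0.459
t 24.35 p [ 0.5167 -0.0159  0.1188] J [-18.9  36.2 135.3 166.1  34.  -86.8] F [ 0.2 -0.3  0.3] open 40.0
lean 42.33 az -7.4 R [[0.733, -0.13, 0.668], [-0.097, -0.992, -0.086], [0.673, -0.002, -0.739]]
top 176 [ 0.62093498 -0.02603405  0.07995969] ((620.3043212890625, -30.269569396972656), 27.024316787719727) 0.08028527532039714
knob pix [308.8902439  197.90243902] [[309.98806962 197.55717897]]
[ -4.2  20.8 130.  189.4  13.3] 6.092348847630547e-14
[ -4.2  14.4 127.2 209.3   4.4] 4.560682942411631e-08
t 24.4 p [ 0.5185 -0.0165  0.1184] J [-18.9  36.3 135.1 166.1  34.  -86.8] F [ 0.1  0.5 -0.2] open 40.1
lean 42.43 az -7.4 R [[0.732, -0.13, 0.669], [-0.097, -0.991, -0.087], [0.675, -0.002, -0.738]]
shift [ 55.6 -77.4 -79.9]
```

```bash

python3 -m inch '[[40,5,-5,-20,0],[40,15,-20,-35,0],[40,25,-40,-50,0],[40,40,-60,-65,0],[40,52,-77,-80,0],[40,52,-77,-80,0]]' | sed -n '2p;4,5p' 
python3 - <<'E'
from h import *
s,R=st()
go(tcp_for(knob(.03),R))
E
```

```text
position: [0.5151, 0.0635, 0.2155]
force: [-0.2, -0.4, -0.5]
opening: 0.46
t 25.0 p [0.5151 0.0635 0.2155] J [ -4.   18.7 128.9 191.7  10.5 -98.9] F [-0.2 -0.4 -0.5] open 40.0
lean 42.83 az -7.2 R [[0.727, -0.128, 0.674], [-0.096, -0.992, -0.085], [0.68, -0.003, -0.733]]
t 25.0 p [0.5151 0.0635 0.2155] J [ -4.   18.7 128.9 191.7  10.5 -98.9] F [-0.2 -0.4 -0.5] open 40.0
lean 42.83 az -7.2 R [[0.727, -0.128, 0.674], [-0.096, -0.992, -0.085], [0.68, -0.003, -0.733]]
shift [35.5  2.7 28.6]
```

```bash

python3 -m inch '[[40,12,1,10,0],[40,24,2,20,0],[40,35,3,28,0],[40,35,3,28,0],[40,35,3,28,0]]' | sed -n '2p;4,5p' 
python3 -m inch '[[28,0,0,0,0],[15,0,0,0,0],[15,0,0,0,0],[15,0,0,0,0],[15,0,0,0,0]]' | sed -n '2p;4,5p' 
python3 - <<'E'
from h import *
s,R=st();g=np.array(s['position'])-R[:,2]*.0187;print('grasp tester',Tf(g))
p,d=vision.capture('side');P=cloud('side',d)
for q in(.15,.3,.45,.6,.75,.8,.85,.9,.95,.98):
    w=knob(q)-knob(0);w=w[0]*EX+w[2]*EZ;print(q,np.round(R.T@w,1))
E
```

```text
position: [0.5584, 0.0543, 0.2172]
force: [0.0, 0.3, 0.5]
opening: 0.459
position: [0.5577, 0.0548, 0.2168]
force: [0.8, 2.5, -1.4]
opening: 0.248
t 26.0 p [0.5577 0.0548 0.2168] J [  -5.    20.4  123.4  193.1    6.5 -101.1] F [ 0.8  2.5 -1.4] open 21.5
lean 42.58 az -7.2 R [[0.73, -0.128, 0.671], [-0.096, -0.992, -0.085], [0.677, -0.003, -0.736]]
grasp tester [-90.05397392  72.38819354 230.59549018]
0.15 [-13.9  -0.2   5.5]
0.3 [-26.9  -0.3  13.1]
0.45 [-38.5  -0.3  22.5]
0.6 [-48.6  -0.3  33.6]
0.75 [-57.   -0.1  46. ]
0.8 [-59.4  -0.1  50.4]
0.85 [-61.5  -0.   54.9]
0.9 [-63.4   0.   59.6]
0.95 [-65.1   0.1  64.3]
0.98 [-66.    0.2  67.1]
```

Gripped at 21.5 mm. Lowering gently to about 0.7 first.

```bash

python3 -m inch '[[15,-9,0,3,0],[15,-18,0,8,0],[15,-27,0,13,0],[15,-35,0,19,0],[15,-42,0,26,0],[15,-49,0,34,0],[15,-54,0,42,0],[15,-54,0,42,0]]' | sed -n '2p;4,5p' 
cat >> h.py <<'E'
def lever():
    from scipy.optimize import least_squares
    s,R=st();g=np.array(s['position'])-R[:,2]*.0187;t=Tf(g);print('grasp tester',t.round(1),'q',round(np.pi/6-np.arctan2(t[2]-185,-t[0]),3),'r',np.hypot(t[2]-185,t[0]).round(1))
    for q in(.7,.75,.8,.85,.9,.95,.98,1.0):
        w=knob(q)[[0,2]]-t[[0,2]];w=w[0]*EX+w[1]*EZ;print(q,np.round(R.T@w,1),end='; ')
    p,d=vision.capture('side');P=cloud('side',d);p2=p
    ok=(abs(P[...,0]-.622)<.022)&(abs(P[...,1]+.027)<.025)&(P[...,2]>.083)&(P[...,2]<.135);Q=P[ok];print('\nfoot z',len(Q),np.percentile(Q[:,2],[5,25,50,75,95]).round(4) if len(Q) else '')
    return p,P,R
E
python3 - <<'E'
from h import *
lever()
E
```

```text
position: [0.5478, 0.0564, 0.1498]
force: [4.0, 2.3, -1.5]
opening: 0.243
t 26.85 p [0.5478 0.0564 0.1498] J [ -4.9  30.6 128.3 184.2  21.6 -92. ] F [ 4.   2.3 -1.5] open 21.2
lean 42.75 az -7.1 R [[0.728, -0.127, 0.674], [-0.095, -0.992, -0.084], [0.679, -0.002, -0.734]]
grasp tester [-100.1   72.4  163.5] q 0.735 r 102.4
0.7 [ 3.9  0.  -1.8]; 0.75 [1.3 0.1 2.5]; 0.8 [-1.   0.1  6.9]; 0.85 [-3.2  0.2 11.4]; 0.9 [-5.1  0.3 16. ]; 0.95 [-6.8  0.4 20.7]; 0.98 [-7.7  0.4 23.6]; 1.0 [-8.3  0.4 25.5]; 
foot z 89 [0.0901 0.0939 0.0955 0.1091 0.1194]
```

```bash
cat >> h.py <<'E'
def rod(P):
    T=(P-O)*1000;X=T@EX;Y=T@EY;Z=T[...,2]
    ok=(Y>64)&(Y<86)&(X<-18)&(X>-72)&(np.hypot(X,Z-185)<78);x,z=X[ok],Z[ok]-185
    # robust line: iterate around the median angle from the pivot
    a=np.arctan2(z,-x);m=np.median(a)
    for _ in range(5):
        k=abs(np.hypot(x,z)*np.sin(a-m))<6;m=np.arctan2(z[k].sum(),-x[k].sum())
    c=np.polyfit(x[k],z[k],1);print('rod n',k.sum(),'q from pivot',round(np.pi/6-m,3),'q slope',round(np.pi/6-np.arctan(-c[0]),3))
    F=(abs(X)<20)&(abs(Y)<20)&(Z>70)&(Z<130)
    h,e=np.histogram(Z[F],np.arange(74,130,2));print('z hist',dict(zip(e[:-1].astype(int).tolist(),h.tolist())))
E
python3 - <<'E'
from h import *
p,P,R=lever();rod(P)
z=np.load('pics/side4.npz');print('ref q~0:');rod(cloud('side',z['d']))
z=np.load('pics/side0.npz');print('ref start:');rod(cloud('side',z['d']))
E
```

```text
t 26.9 p [0.5478 0.0565 0.1498] J [ -4.9  30.5 128.3 184.2  21.5 -92. ] F [ 4.4  2.7 -2.8] open 21.2
lean 42.71 az -7.1 R [[0.729, -0.127, 0.673], [-0.095, -0.992, -0.084], [0.678, -0.002, -0.735]]
grasp tester [-100.2   72.4  163.5] q 0.735 r 102.5
0.7 [ 3.9  0.  -1.7]; 0.75 [1.4 0.1 2.5]; 0.8 [-1.   0.1  6.9]; 0.85 [-3.2  0.2 11.5]; 0.9 [-5.1  0.3 16.1]; 0.95 [-6.8  0.4 20.8]; 0.98 [-7.7  0.4 23.6]; 1.0 [-8.2  0.4 25.6]; 
foot z 92 [0.0902 0.0937 0.0952 0.1084 0.1204]
rod n 85 q from pivot 0.624 q slope 0.656
z hist {74: 4, 76: 5, 78: 26, 80: 49, 82: 11, 84: 0, 86: 0, 88: 1, 90: 7, 92: 16, 94: 27, 96: 4, 98: 2, 100: 2, 102: 2, 104: 2, 106: 1, 108: 4, 110: 3, 112: 3, 114: 5, 116: 2, 118: 2, 120: 6, 122: 0, 124: 0, 126: 0}
ref q~0:
rod n 78 q from pivot -0.013 q slope 0.023
z hist {74: 0, 76: 0, 78: 0, 80: 0, 82: 0, 84: 0, 86: 0, 88: 0, 90: 0, 92: 0, 94: 0, 96: 0, 98: 0, 100: 0, 102: 0, 104: 0, 106: 0, 108: 0, 110: 0, 112: 0, 114: 0, 116: 0, 118: 0, 120: 1, 122: 7, 124: 9, 126: 12}
ref start:
rod n 88 q from pivot 1.247 q slope 1.286
z hist {74: 2, 76: 1, 78: 4, 80: 5, 82: 4, 84: 0, 86: 4, 88: 1, 90: 3, 92: 2, 94: 1, 96: 2, 98: 0, 100: 1, 102: 0, 104: 1, 106: 1, 108: 2, 110: 1, 112: 2, 114: 3, 116: 1, 118: 6, 120: 3, 122: 2, 124: 5, 126: 3}
```

Rod slope gives q=0.656, and the foot disc top at ~95 mm gives 0.66. They agree, so the grasp has slipped about 8 mm on the knob. Continuing in small steps.

```bash
python3 - <<'E'
from h import *
R=np.array(bot.read_state()['tcp_rot'])
for q in(.7,.75,.8,.85,.9):
    w=knob(q)-knob(.656);print(q,np.round(R.T@(w[0]*EX+w[2]*EZ),1))
E
python3 -m inch '[[15,-2,0,3,0],[15,-4,0,7,0],[15,-6,0,11,0],[15,-8,0,15,0],[15,-8,0,15,0]]' | sed -n '2p;4,5p' 
python3 - <<'E'
from h import *
p,P,R=lever();rod(P)
E
```

```text
0.7 [-2.5  0.   3.7]
0.75 [-5.   0.1  7.9]
0.8 [-7.4  0.1 12.3]
0.85 [-9.6  0.2 16.9]
0.9 [-11.5   0.3  21.5]
position: [0.5521, 0.0559, 0.1338]
force: [-0.3, 1.7, 2.2]
opening: 0.245
t 27.45 p [0.5521 0.0559 0.1338] J [ -4.9  33.3 128.3 183.7  24.4 -91.5] F [-0.3  1.7  2.2] open 21.3
lean 42.76 az -7.2 R [[0.728, -0.127, 0.674], [-0.095, -0.992, -0.085], [0.679, -0.003, -0.734]]
grasp tester [-95.9  72.6 147.6] q 0.896 r 102.9
0.7 [ 11.6  -0.1 -16.4]; 0.75 [  9.   -0.1 -12.1]; 0.8 [ 6.6 -0.  -7.7]; 0.85 [ 4.5  0.  -3.2]; 0.9 [2.6 0.1 1.4]; 0.95 [0.9 0.2 6.2]; 0.98 [-0.   0.2  9. ]; 1.0 [-0.6  0.3 10.9]; 
foot z 91 [0.0844 0.086  0.0878 0.1046 0.1153]
rod n 90 q from pivot 0.778 q slope 0.824
z hist {74: 5, 76: 5, 78: 31, 80: 28, 82: 12, 84: 19, 86: 23, 88: 4, 90: 4, 92: 2, 94: 2, 96: 1, 98: 3, 100: 3, 102: 3, 104: 3, 106: 4, 108: 4, 110: 2, 112: 2, 114: 5, 116: 1, 118: 1, 120: 0, 122: 0, 124: 0, 126: 0}
```

```bash

python3 -m inch '[[15,-2,0,3,0],[15,-3,0,6,0],[15,-4,0,9,0],[15,-5,0,12,0],[15,-6,0,14,0],[15,-6,0,14,0]]' | sed -n '2p;4,5p' 
python3 - <<'E'
from h import *
p,P,R=lever();rod(P)
p,P,R=lever();rod(P)
E
```

```text
position: [0.5576, 0.055, 0.1206]
force: [-2.2, 1.8, 7.0]
opening: 0.245
t 28.1 p [0.5576 0.055  0.1206] J [ -4.9  35.6 128.1 183.4  26.6 -91.2] F [-2.2  1.8  7. ] open 21.3
lean 42.93 az -7.2 R [[0.726, -0.128, 0.676], [-0.096, -0.992, -0.085], [0.681, -0.003, -0.732]]
grasp tester [-90.3  72.6 134.3] q 1.035 r 103.6
0.7 [ 16.6  -0.4 -29.8]; 0.75 [ 14.   -0.3 -25.5]; 0.8 [ 11.6  -0.3 -21.1]; 0.85 [  9.5  -0.2 -16.6]; 0.9 [  7.5  -0.1 -12. ]; 0.95 [ 5.8 -0.  -7.3]; 0.98 [ 4.9  0.  -4.5]; 1.0 [ 4.4  0.  -2.5]; 
foot z 86 [0.0838 0.0854 0.0881 0.1029 0.1257]
rod n 92 q from pivot 0.919 q slope 0.944
z hist {74: 4, 76: 6, 78: 22, 80: 40, 82: 13, 84: 19, 86: 17, 88: 1, 90: 1, 92: 4, 94: 3, 96: 4, 98: 4, 100: 2, 102: 6, 104: 2, 106: 2, 108: 1, 110: 3, 112: 2, 114: 0, 116: 0, 118: 1, 120: 0, 122: 0, 124: 3, 126: 2}
t 28.15 p [0.5576 0.055  0.1206] J [ -4.9  35.6 128.1 183.4  26.6 -91.2] F [-1.6  1.   6.6] open 21.4
lean 42.92 az -7.2 R [[0.726, -0.128, 0.676], [-0.096, -0.992, -0.085], [0.681, -0.003, -0.732]]
grasp tester [-90.3  72.6 134.3] q 1.035 r 103.6
0.7 [ 16.6  -0.4 -29.8]; 0.75 [ 14.   -0.3 -25.5]; 0.8 [ 11.6  -0.3 -21.1]; 0.85 [  9.5  -0.2 -16.6]; 0.9 [  7.5  -0.1 -12. ]; 0.95 [ 5.8 -0.  -7.3]; 0.98 [ 4.9  0.  -4.5]; 1.0 [ 4.3  0.  -2.5]; 
foot z 82 [0.0837 0.0862 0.0917 0.1042 0.1261]
rod n 93 q from pivot 0.922 q slope 0.95
z hist {74: 2, 76: 5, 78: 24, 80: 40, 82: 14, 84: 14, 86: 17, 88: 4, 90: 1, 92: 3, 94: 4, 96: 2, 98: 3, 100: 4, 102: 4, 104: 4, 106: 4, 108: 2, 110: 1, 112: 1, 114: 1, 116: 0, 118: 0, 120: 1, 122: 1, 124: 1, 126: 3}
```

Foot is on the pot. q≈0.95–0.96, give ≈ 6 mm; about 3 mm more at the knob is needed.

```bash

python3 -m inch '[[15,-1,0,2,0],[15,-1,0,3,0],[15,-2,0,4,0],[15,-2,0,4,0]]' | sed -n '2p;4,5p' 
python3 - <<'E'
from h import *
p,P,R=lever();rod(P)
p,P,R=lever();rod(P)
E
```

```text
position: [0.5591, 0.0548, 0.1177]
force: [-4.0, 2.2, 9.1]
opening: 0.241
t 28.6 p [0.5591 0.0548 0.1177] J [ -5.   36.2 128.1 183.3  27.4 -91.1] F [-4.   2.2  9.1] open 21.0
lean 43.12 az -7.2 R [[0.724, -0.128, 0.678], [-0.095, -0.992, -0.086], [0.684, -0.003, -0.73]]
grasp tester [-88.8  72.6 131.4] q 1.067 r 103.7
0.7 [ 17.6  -0.4 -32.9]; 0.75 [ 15.   -0.4 -28.6]; 0.8 [ 12.6  -0.3 -24.3]; 0.85 [ 10.4  -0.2 -19.8]; 0.9 [  8.5  -0.2 -15.2]; 0.95 [  6.7  -0.1 -10.5]; 0.98 [ 5.8 -0.1 -7.6]; 1.0 [ 5.3 -0.  -5.7]; 
foot z 84 [0.0837 0.0854 0.089  0.1027 0.1252]
rod n 91 q from pivot 0.951 q slope 0.971
z hist {74: 4, 76: 4, 78: 22, 80: 36, 82: 19, 84: 16, 86: 15, 88: 4, 90: 1, 92: 3, 94: 2, 96: 5, 98: 5, 100: 2, 102: 3, 104: 2, 106: 4, 108: 3, 110: 1, 112: 0, 114: 1, 116: 0, 118: 1, 120: 0, 122: 1, 124: 3, 126: 3}
t 28.65 p [0.5591 0.0548 0.1177] J [ -5.   36.2 128.1 183.3  27.4 -91.1] F [-3.2  2.1  8.1] open 21.1
lean 43.11 az -7.2 R [[0.724, -0.128, 0.678], [-0.095, -0.992, -0.086], [0.683, -0.003, -0.73]]
grasp tester [-88.8  72.6 131.4] q 1.067 r 103.7
0.7 [ 17.6  -0.4 -32.9]; 0.75 [ 15.   -0.4 -28.6]; 0.8 [ 12.6  -0.3 -24.3]; 0.85 [ 10.4  -0.2 -19.8]; 0.9 [  8.5  -0.2 -15.2]; 0.95 [  6.7  -0.1 -10.5]; 0.98 [ 5.8 -0.1 -7.6]; 1.0 [ 5.3 -0.  -5.7]; 
foot z 81 [0.0837 0.0855 0.0911 0.1028 0.1254]
rod n 91 q from pivot 0.944 q slope 0.977
z hist {74: 5, 76: 4, 78: 24, 80: 38, 82: 19, 84: 18, 86: 12, 88: 2, 90: 1, 92: 3, 94: 2, 96: 5, 98: 5, 100: 2, 102: 4, 104: 2, 106: 2, 108: 2, 110: 3, 112: 1, 114: 0, 116: 0, 118: 1, 120: 1, 122: 1, 124: 2, 126: 2}
```

q≈0.975–0.99, give ≈ 7–8 mm, about half. Releasing, backing off and checking.

```bash

python3 -m inch '[[28,0,0,0,0],[40,0,0,0,0],[45,0,0,0,0],[45,0,0,0,0]]' | sed -n '2p;4,5p' 
python3 -m inch '[[45,0,0,-20,0],[45,-2,0,-45,0],[45,-5,0,-70,0],[45,-8,0,-95,0],[45,-8,0,-95,0]]' | sed -n '2p;4,5p' 
python3 - <<'E'
from h import *
p,P,R=lever();rod(P)
T=(P-O)*1000;ok=(p.max(2)<60)&(abs(T@EY-73)<16)&(np.hypot(T@EX,T[...,2]-185)>80)&(np.hypot(T@EX,T[...,2]-185)<115)
uv=np.argwhere(ok).mean(0)[::-1];print('knob',ok.sum(),uv,[(q,proj('side',W(*knob(q)))[0].round(1).tolist()) for q in(.9,.95,1.,1.05)])
print('knob centre from depth',(T@EX)[ok].mean(),T[...,2][ok].mean())
p2,d2=vision.capture('top')
z0=np.load('pics/top0.npz')['p'];
for nm,(u,v) in dict(jar=(190,166),beak=(137,220),box=(405,240)).items():print(nm,'pixel change',np.abs(p2[v-15:v+15,u-15:u+15].astype(int)-z0[v-15:v+15,u-15:u+15]).mean().round(1))
c=np.clip(cv2.resize(p[150:270,225:385][:,:,::-1],(800,600),interpolation=cv2.INTER_CUBIC).astype(float)*1.6,0,255).astype(np.uint8);cv2.imwrite('pics/m8.png',c)
E
```

```text
position: [0.559, 0.0546, 0.1174]
force: [-0.6, 0.9, -0.0]
opening: 0.48
position: [0.4862, 0.0641, 0.1821]
force: [-0.2, 0.1, 0.0]
opening: 0.518
t 29.6 p [0.4862 0.0641 0.1821] J [ -4.3  23.8 135.1 185.2  22.  -92.5] F [-0.2  0.1  0. ] open 45.0
lean 42.99 az -7.2 R [[0.725, -0.128, 0.677], [-0.095, -0.992, -0.085], [0.682, -0.003, -0.731]]
grasp tester [-162.3   70.1  195.8] q 0.457 r 162.6
0.7 [27.3  2.1 64.2]; 0.75 [24.7  2.2 68.5]; 0.8 [22.3  2.2 72.9]; 0.85 [20.1  2.3 77.4]; 0.9 [18.2  2.4 82. ]; 0.95 [16.5  2.4 86.7]; 0.98 [15.6  2.5 89.6]; 1.0 [15.   2.5 91.5]; 
foot z 87 [0.0838 0.0858 0.0884 0.1023 0.1257]
rod n 92 q from pivot 0.949 q slope 0.969
z hist {74: 5, 76: 4, 78: 20, 80: 37, 82: 15, 84: 19, 86: 17, 88: 3, 90: 1, 92: 3, 94: 4, 96: 4, 98: 4, 100: 2, 102: 4, 104: 3, 106: 2, 108: 3, 110: 1, 112: 1, 114: 0, 116: 0, 118: 0, 120: 2, 122: 2, 124: 0, 126: 1}
knob 83 [310.07228916 230.87951807] [(0.9, [311.8, 228.5]), (0.95, [311.0, 229.8]), (1.0, [310.1, 231.1]), (1.05, [309.1, 232.3])]
knob centre from depth -90.46021565711867 144.18859320296218
jar pixel change 5.9
beak pixel change 6.7
box pixel change 7.9
```

View pics/m8.png

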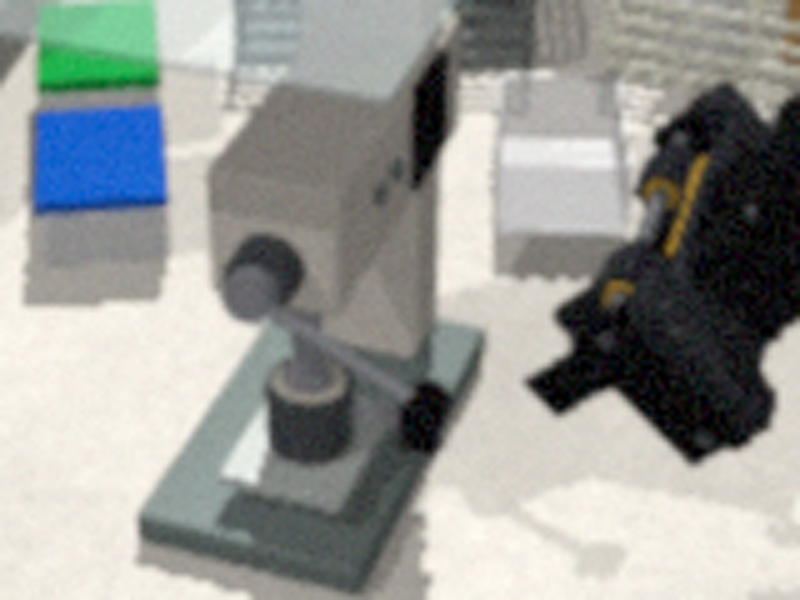

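The picture shows the foot pressing on the pot's puck (310,375) with an even white ring around it, the lever down at the knob (425,415), and the gripper clear. Handing in.

```bash
python3 -c "
from rig import bot
print(bot.hand_in())"
```

```text
the job is handed in; nothing more can be done
None
```

The job is done and handed in at about 29.7 s of the 64 s. The lever went up to its stop, and the pot was stood on the stage under the foot and let go. The lever was then lowered until the foot pressed on the pot at about half its spring travel, and the arm backed clear.

- **Lever raised:** pushing met 41 N at the upper stop. Afterwards the rod and knob matched the 0 rad position in the picture.
- **Pot placed:** the stage was felt at about 40.4 mm, and the depth picture agreed. The pot was centred to about 2 mm by the side camera. The fit to the foot itself differed by 1–3 mm in y, so that is my uncertainty. The last picture showed an even ring of puck around the foot.
- **Lever lowered:** the last checks gave 0.97 rad from the rod slope and about 0.99 from the knob's pixel position. That is 6.9–7.9 mm of give out of 15, well short of the stop, and wrist force while pressing stayed under 10 N.
- **Bystanders:** there was no sign of disturbance. The picture patches around the jar, tip box and beaker changed only slightly, but I did not measure their positions again.

**Departures from the advice:**
- **More lean than advised:** the tool leaned 42–46° for most of the work, not 35–40°, so that the wrist stayed clear of its singularity. Since the rows cannot tilt the tool, I built up the lean by pushing past the arm's reach.
- **Pot turned on the table first:** I swung the pot by its handle, about 33°, before picking it up.
- **Knob slip:** the pinch slipped about 8 mm on the knob, so I took the lever angle from the pictures and not from the gripper's position.

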